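# Turn a settled paint tin over in the tin turner

### The job

The paint in the green tin that has fallen over has settled. Bring the turner's cage upright, stand the tin on its base on the deck, slide it upright fully into the cage, crank the cage right over so that the tin is upside down for a second or two, then crank it all the way back and leave the tin standing upright in the cage. Do not disturb the other containers on the deck or drop the tin off it.

Things in the scene. Friction and masses are not known exactly. Their poses are not given: they have to be found in the camera images.
- tin: Closed round tin, green, paper label, orange lid; diameter 58, height 95, 0.26 to 0.44 kg. Origin: centre of its underside; z axis: base to lid. It starts lying on the deck, its axis 29 above the deck top, lid end towards the cage within about 40 degrees of the stand's x axis. It can roll; standing, it grips the deck (friction near 1) and tips if pushed above about a quarter of its height.
- stand: Fixed tin turner. Origin: on the bench (z = 0) straight under the cage's middle; x axis: horizontal, the direction in which tins slide into the cage and of its shaft (shaft 80 above the bench, at y = 0); z up. Blue loading deck: top 30 above the bench, x = -245 to -35, y = -165 to 165. Behind the cage a bearing post, x = 42 to 56, 34 wide, 92 high.
- cage (a joint): Angle of the cage about its shaft, rad; hard stops at 0 and 3.14. At 0 the cage is upright, its floor 3 below the deck top, ready to load; at 3.14 upside down. The crank handle is at the stand's -y side at 0, straight up at 1.57, at the +y side at 3.14. Friction (0.2 N m) holds it where it is left. Starts between 0.35 and 1.2.
- cage_floor (a point): Centre of the inner face of the aluminium cage's floor; turns with the cage; axes as the stand's when upright. Floor and ceiling: 72 wide (y), x = -29 to 37, 106 apart, 5 thick; side straps 64 apart, x = -15 to 15; back stop face x = 32; open at -x (mouth). A tin fully home touches the back stop, its axis at x = 3, y = 0. Cage top, upright: 138 above the bench.
- handle (a point): Middle of the red crank handle, turning with the cage: round bar, diameter 14, along the stand's x axis from x = 70 to 118 (this point: x = 98), 60 from the shaft. Yellow crank arm at x = 62 to 70. The handle does not spin on its arm, so it turns in the fingers as the crank goes round.
- hardener: Bystander: amber bottle, white cap, diameter 46, height 95, standing on the deck. Origin: centre of its underside.
- jar: Bystander: clear jar, black cap, diameter 56, height 70, standing on the deck. Origin: centre of its underside.
- grey_tin: Bystander: grey tin with white lid, diameter 54, height 72, standing on the deck. Origin: centre of its underside.
Not all that is in view belongs to the job. What is shaped like the tin but pink or red is not meant.

How it is judged:
By the outcome, as a careful person would: the job done as asked, in the order asked, and still so for the second after the job is handed in, with the robot touching nothing.
It also fails if it takes over 72 s, if anything falls off the work surface, if the arm or the gripper's body presses on something with over 40 N, if the wrist force passes 120 N, or if a joint passes its speed limit or range.

### The arm

A 6-joint arm with a two-finger parallel gripper is mounted at the origin on the work surface. World frame = base frame: x ahead of the robot, y to its left, z up, the work surface at z = 0. Lengths are in m, angles in rad, forces in N, time in s.
With the tool pointing down it reaches from about 0.35 to 0.975 m from the base axis. Payload 4.9 kg.
Tool frame: the origin (TCP) lies midway between the tips of the shut fingers; the grasp point (between the pads) lies behind it (manip.grasp_offset is the y of the grasp point in the tool frame, in m); y points along the fingers, z is the direction in which the jaws open and shut, and the axes are right-handed (so a half turn about y gives the same grasp; the last joint's range is limited). The gripper opens to 85 mm and grips with 20 to 120 N. Pads are 22 mm wide; open, the fingers measure 114 mm over their backs; the gripper's body (76 mm by 85 mm) begins 54 mm behind the grasp point. The pads swing forward as they close: fully open they stand 13 mm farther back than shut.
Start: joints at [1.142, 0.053, 1.613, -0, 1.476, -0.119], TCP at [0.191, 0.595, 0.231] pointing down, gripper open.
Joint ranges: [-3.01, 3.01], [-1.01, 2.22], [0.06, 2.58], [-1.02, 4.17], [0.09, 2.62], [-3.14, 3.14]. Speed limits (rad/s): [2.57, 2.57, 3.14, 3.14, 3.14, 3.14].

### API

Orientations are given as a unit quaternion [w, x, y, z].
In Python, from plant import manip gives the robot as it stands. The module is installed in compiled form; this text tells all that it offers.
- The arm moves only by the shell command python3 -m jog 'ROWS'. ROWS is a JSON object of lists of equal length, an entry for each row: "offset": the shift along the world's x, y, z in units of 50 mm (1.0 is 50 mm), a list of three; "angular": the turn, a rotation vector about the world's x, y, z in units of 6 degrees (1.0 is 6 degrees), a list of three; "jaw": the finger opening in mm, from 0 to 85.4. In form: {"offset": [[tx, ty, tz], ...], "angular": [[ax, ay, az], ...], "jaw": [jaw, ...]}. A call has 1 to 12 rows; each row shifts and turns the commanded pose from where the row before left it; what a row does not reach is not made up. A row lasts 1/10 s, in which the tool goes at most 50 mm and 8.59 degrees, less where a joint would pass 70% of its speed; a pose out of reach is approached as far as the arm can. A call is refused whole if a number of a shift passes 1 or a number of a turn 1, either way. A call with a gripper value outside its range is refused whole. The fingers move at their own pace and stop on an object; the grip force is fixed at half the most. Time passes only in rows, so rows that do not move let the fingers close. It gives the time, the measured TCP pose, the force and the opening at its end, in the units of the state.
- manip.state(): the state, without advancing time (a new reading comes with each control period).
- manip.grab_frame(name): name is "scene" or "top" or "wrist"; returns the picture (400x640x3 uint8, blue, green, red); there is no depth.
- manip.camera_model(name): a dict with "fx", "fy", "cx", "cy" (pixels), "rvec" (rotation vector, rad) and "tvec" (3), from world to camera coordinates, as OpenCV has them; the wrist camera has in their place "mount" (4x4, takes a point from camera to tool coordinates, whose origin is the TCP and whose axes are the tool frame's). Camera axes: x right, y down, z forward; pixel columns grow to the right and rows downward; lengths in m; the calibration is good to about 2 mm. A picture is of the moment at which its call begins: read the wrist's pose just before it. camera_model takes no time and is no camera call.
- manip.job_done(): hands the job in, once; it reports no verdict.
The state is a dict: "time": time; "joint_pos": joint angles; "joint_vel": joint speeds; "joint_efforts": joint torques, N m; "tool_pos": TCP position; "tool_rot": TCP orientation; "contact_force": force on the tool from outside, world axes, zero at the start; "ft_torque": the same for the moment, N m; "gripper_width": opening from 0.0 (shut) to 1.0 (fully open).
Only numpy, scipy, OpenCV 4.12 (cv2) and the standard library are available. Lean on these libraries where they do the work, as an engineer would, in place of code of your own. Each camera call takes 0.05 s, during which the arm holds its last target.

## Working session

There is one attempt and no reset: what is moved stays moved. The work goes in short steps, Python scripts to look and compute and a shell command to move; the robot and the scene stay as the last step left them, time stands still between calls to the robot, and variables do not carry over. Pictures are saved under pics/ and viewed, and the job is handed in when it is done.

```bash
mkdir -p pics; ls; python3 - <<'E'
from plant import manip
import cv2
s=manip.state();print(s)
print(manip.grasp_offset)
for n in("scene","top","wrist"):
    cv2.imwrite(f"pics/{n}0.png",manip.grab_frame(n)); print(n,manip.camera_model(n))
E
```

```text
pics
{'time': 0.0, 'joint_pos': array([ 1.14196496e+00,  5.33449895e-02,  1.61426941e+00,  2.81720156e-05,
        1.47597407e+00, -1.18979236e-01]), 'joint_vel': array([ 0.00095111, -0.00038597, -0.0013187 ,  0.00072751,  0.00085385,
       -0.00039953]), 'joint_efforts': array([-4.71520798e-04, -3.93687379e+01, -3.70174813e+01, -1.75153973e-04,
        6.99718090e-03, -4.64457145e-06]), 'tool_pos': array([0.19030032, 0.59468972, 0.23008505]), 'tool_rot': array([-0.69796059,  0.69931387, -0.10931286,  0.10891204]), 'contact_force': array([-0.21408088,  0.89226399,  0.7775544 ]), 'ft_torque': array([ 0.02504317,  0.0107465 , -0.01777147]), 'gripper_width': 1.001498310377384}
-0.0187
scene {'fx': 448.1272395856967, 'fy': 448.1272395856967, 'cx': 315.58272395488177, 'cy': 198.74560023155158, 'rvec': array([ 2.08087849,  1.41703342, -0.5363748 ]), 'tvec': array([-0.15500814, -0.38008018,  1.28308992])}
top {'fx': 511.15307142468157, 'fy': 511.15307142468157, 'cx': 319.2788077250673, 'cy': 204.5903931103465, 'rvec': array([ 2.16730527, -2.1306044 ,  0.12806681]), 'tvec': array([-0.04279824,  0.58579306,  1.18556637])}
wrist {'fx': 290.4587355427583, 'fy': 290.4587355427583, 'cx': 320.9459512759615, 'cy': 195.90179795099496, 'mount': array([[-1.76773260e-03,  9.55274769e-01,  2.95714375e-01,
        -7.56923728e-02],
       [ 2.94106944e-04, -2.95714327e-01,  9.55276374e-01,
        -1.43114750e-01],
       [ 9.99998394e-01,  1.77564484e-03,  2.41790914e-04,
        -8.27986736e-04],
       [ 0.00000000e+00,  0.00000000e+00,  0.00000000e+00,
         1.00000000e+00]])}
```

View pics/scene0.png

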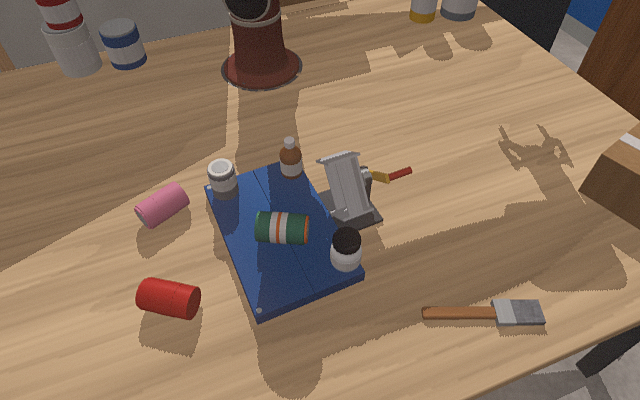

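View pics/top0.png

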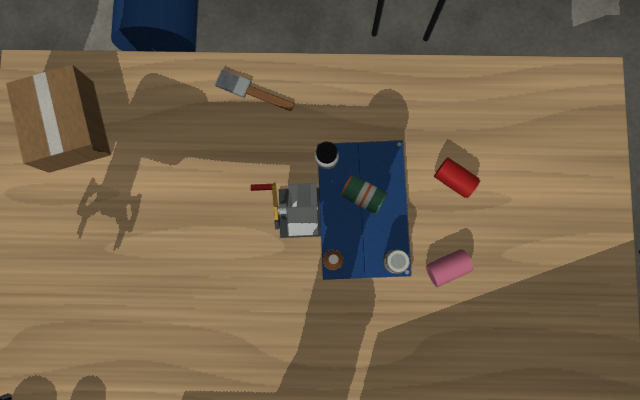

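View pics/wrist0.png

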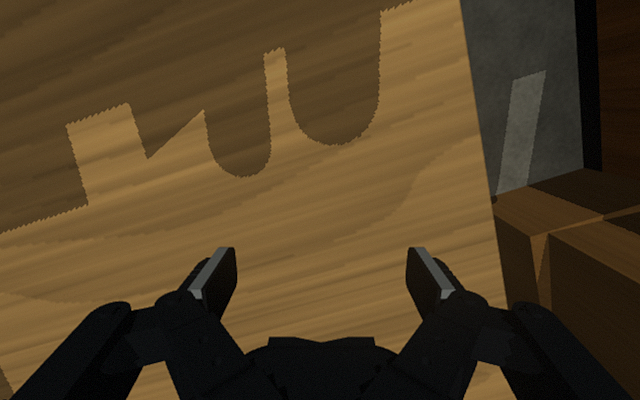

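The candidates, as scene pixel / top pixel:
- green tin with paper label and orange lid: (282,228) / (364,194)
- red can: (168,298) / (457,177)
- pink can: (162,205) / (450,268)
- grey tin: (222,178) / (397,261)

I choose the green one lying on the deck, and check it in close crops.

```bash
python3 - <<'E'
import cv2
a=cv2.imread('pics/top0.png')[125:295,235:425]
cv2.imwrite('pics/topc.png',cv2.resize(a,None,fx=3.5,fy=3.5,interpolation=cv2.INTER_CUBIC)[:600])
a=cv2.imread('pics/scene0.png')[130:330,190:420]
cv2.imwrite('pics/scenec.png',cv2.resize(a,None,fx=3,fy=3,interpolation=cv2.INTER_CUBIC))
E
```

```text
(no output)
```

View pics/topc.png

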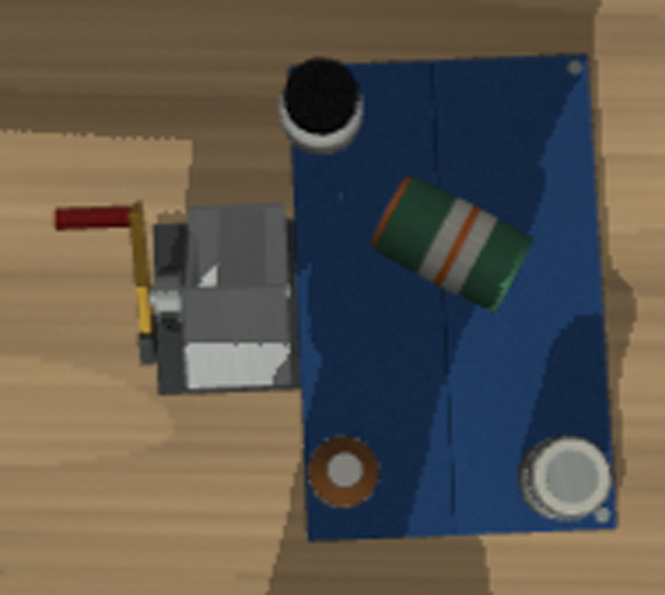

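View pics/scenec.png

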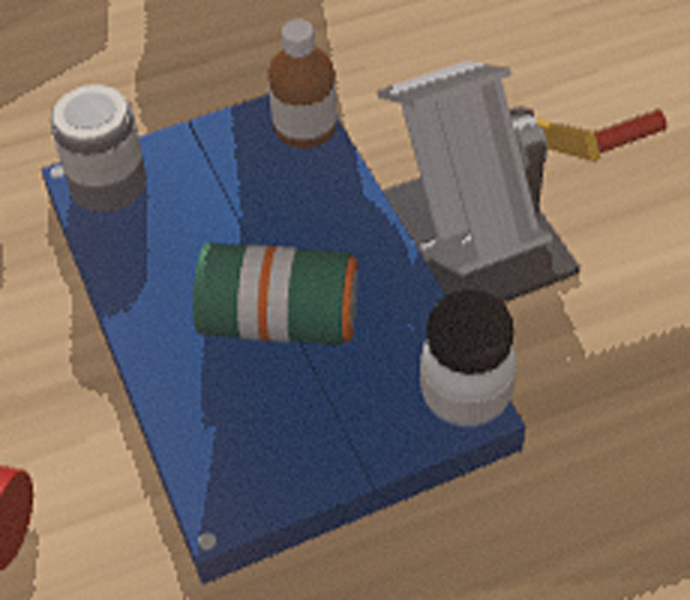

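The crop shows the green tin lying at top crop (452,245), with its orange lid end at (390,210) facing the cage. That is the one I want. Next I measure everything.

```bash
cat > h.py <<'E'
import numpy as np,cv2
from plant import manip
from scipy.spatial.transform import Rotation as R
def cam(n):
    m=manip.camera_model(n)
    if 'mount' in m:
        s=manip.state(); q=s['tool_rot']; T=np.eye(4); T[:3,:3]=R.from_quat([q[1],q[2],q[3],q[0]]).as_matrix(); T[:3,3]=s['tool_pos']
        C=T@m['mount']; Rm=C[:3,:3].T; t=-Rm@C[:3,3]
    else: Rm=cv2.Rodrigues(m['rvec'])[0]; t=m['tvec']
    return m,Rm,t
def unp(n,uv,z):
    m,Rm,t=cam(n); uv=np.atleast_2d(uv).astype(float)
    d=np.c_[(uv[:,0]-m['cx'])/m['fx'],(uv[:,1]-m['cy'])/m['fy'],np.ones(len(uv))]@Rm
    o=-Rm.T@t; z=np.broadcast_to(z,len(uv))
    return o+d*((z-o[2])/d[:,2])[:,None]
def proj(n,P):
    m,Rm,t=cam(n); p=np.atleast_2d(P)@Rm.T+t
    return np.c_[p[:,0]/p[:,2]*m['fx']+m['cx'],p[:,1]/p[:,2]*m['fy']+m['cy']]
E
python3 - <<'E'
from h import *
np.set_printoptions(precision=4,suppress=True)
f=lambda a:np.array(a)/3.5+[235,125]
g=lambda a:np.array(a)/3+[190,130]
ct=unp('top',f([(290,66),(587,55),(616,528),(310,541)]),.03)
cs=unp('scene',g([(203,576-26),(43,172)]),.03)  # outer two corners approx
print(ct);print(cs)
# local corners: fit. cage side x=-35, outer x=-245
from scipy.optimize import least_squares
L0=np.array([(-.035,0),( -.245,0),(-.245,0),(-.035,0)])
for sy in(1,-1):
    L=L0.copy();L[:,1]=np.array([1,1,-1,-1])*sy*.165
    r=lambda p:((np.c_[np.cos(p[2])*L[:,0]-np.sin(p[2])*L[:,1]+p[0],np.sin(p[2])*L[:,0]+np.cos(p[2])*L[:,1]+p[1]])-ct[:,:2]).ravel()
    best=min((least_squares(r,[.5,0,a]) for a in np.arange(-3,3.1,1)),key=lambda s:s.cost)
    print(sy,best.x,np.sqrt(best.cost*2/8))
E
```

```text
[[ 0.7373 -0.0266  0.03  ]
 [ 0.7483 -0.2339  0.03  ]
 [ 0.4213 -0.2523  0.03  ]
 [ 0.4089 -0.046   0.03  ]]
[[ 0.746  -0.2273  0.03  ]
 [ 0.4292 -0.251   0.03  ]]
1 [ 0.5872 -0.2795 -1.5122] 0.14749365078199658
-1 [0.5709 0.0001 1.6282] 0.0012143664971290265
```

```bash
cat >> h.py <<'E'
SX,SY,SA=.5709,.0001,1.6282
def S2W(P):
    P=np.atleast_2d(P).astype(float);c,s=np.cos(SA),np.sin(SA)
    return np.c_[c*P[:,0]-s*P[:,1]+SX,s*P[:,0]+c*P[:,1]+SY,P[:,2]]
def W2S(P):
    P=np.atleast_2d(P).astype(float);c,s=np.cos(SA),np.sin(SA);x=P[:,0]-SX;y=P[:,1]-SY
    return np.c_[c*x+s*y,-s*x+c*y,P[:,2]]
def handle(th,r=.06):
    return [[x,-r*np.cos(th),.08+r*np.sin(th)] for x in(.07,.118)]
def cagepts(th):
    o=[]
    for x in(-.029,.037):
        for y in(-.036,.036):
            for z in(-.053-.005,.053+.005):
                # rotate: handle at -y at 0, up at 1.57 => rotation about x by -th
                c,s=np.cos(-th),np.sin(-th); o.append([x,c*y-s*z,.08+s*y+c*z])
    return np.array(o)
def tinring(c,ax,h=.095,r=.029):
    ax=np.array(ax)/np.linalg.norm(ax); u=np.cross(ax,[0,0,1]) 
    if np.linalg.norm(u)<1e-3:u=np.array([1.,0,0])
    u/=np.linalg.norm(u);v=np.cross(ax,u);t=np.linspace(0,2*np.pi,24)
    return [np.array(c)+k*ax*h+r*(np.outer(np.cos(t),u)+np.outer(np.sin(t),v)) for k in(0,1)]
E
python3 - <<'E'
from h import *
np.set_printoptions(precision=4,suppress=True)
from scipy.optimize import least_squares
f=lambda a:np.array(a)/3.5+[235,125]
g=lambda a:np.array(a)/3+[190,130]
# handle: ends top (57,219),(135,215); scene (663,121),(598,150)
ht=f([(135,216),(57,219)]);hs=g([(598,148),(663,121)])
r=lambda p:np.r_[(proj('top',S2W(handle(p[0])))-ht).ravel(),(proj('scene',S2W(handle(p[0])))-hs).ravel()]
for t0 in(.4,.8,1.1):
    b=least_squares(r,[t0]);print(b.x,b.fun)
th=b.x[0]
tin=unp('top',f([(515,275),(390,210)]),.059)
print('tin',tin,'local',W2S(tin),'len',np.linalg.norm(tin[1]-tin[0]))
by={}
for n,uv,z in(('jar',(321,95),.1),('hard',(345,470),.125),('grey',(570,477),.102)):
    p=unp('top',f(uv),z);by[n]=W2S(p)[0];print(n,p,by[n])
ax=tin[1]-tin[0];c=tin.mean(0)-ax/np.linalg.norm(ax)*.0475
for n,o,k,w in(('top',(235,125),3.5,(190,170)),('scene',(190,130),3,(230,200))):
    im=cv2.imread(f'pics/{n}0.png')[o[1]:o[1]+w[1],o[0]:o[0]+w[0]];im=cv2.resize(im,None,fx=k,fy=k)
    def dr(P,col):
        p=((proj(n,P)-o)*k).astype(int);cv2.polylines(im,[p.reshape(-1,1,2)],False,col,1)
    for q in tinring(c,ax):dr(q,(255,0,255))
    dr(S2W(handle(th)),(0,255,0))
    cp=cagepts(th)
    for i in range(8):
        for j in range(i):
            if bin(i^j).count('1')==1:dr(S2W(cp[[i,j]]),(0,255,255))
    for nm,d,h in(('jar',.056,.07),('hard',.046,.095),('grey',.054,.072)):
        b0=by[nm].copy();b0[2]=.03
        for q in tinring(S2W(b0)[0],[0,0,1],h,d/2):dr(q,(255,255,0))
    dr(S2W([[-.035,.165,.03],[-.245,.165,.03],[-.245,-.165,.03],[-.035,-.165,.03],[-.035,.165,.03]]),(0,0,255))
    cv2.imwrite(f'pics/ov_{n}.png',im)
E
```

```text
[0.5836] [-1.1564 -0.5618 -0.096  -0.5522 -2.0783 -0.3193 -1.7921  0.7611]
[0.5836] [-1.1564 -0.5618 -0.096  -0.5522 -2.0783 -0.3193 -1.7921  0.7611]
[0.5836] [-1.1564 -0.5618 -0.096  -0.5522 -2.0783 -0.3193 -1.7921  0.7611]
tin [[ 0.5885 -0.1807  0.059 ]
 [ 0.6314 -0.0964  0.059 ]] local [[-0.1815 -0.0072  0.059 ]
 [-0.0998 -0.0549  0.059 ]] len 0.09462765358348588
jar [[ 0.7003 -0.0485  0.1   ]] [-0.0559 -0.1264  0.1   ]
hard [[ 0.4548 -0.0673  0.125 ]] [-0.0606  0.1198  0.125 ]
grey [[ 0.4534 -0.2112  0.102 ]] [-0.2042  0.1294  0.102 ]
```

View pics/ov_top.png

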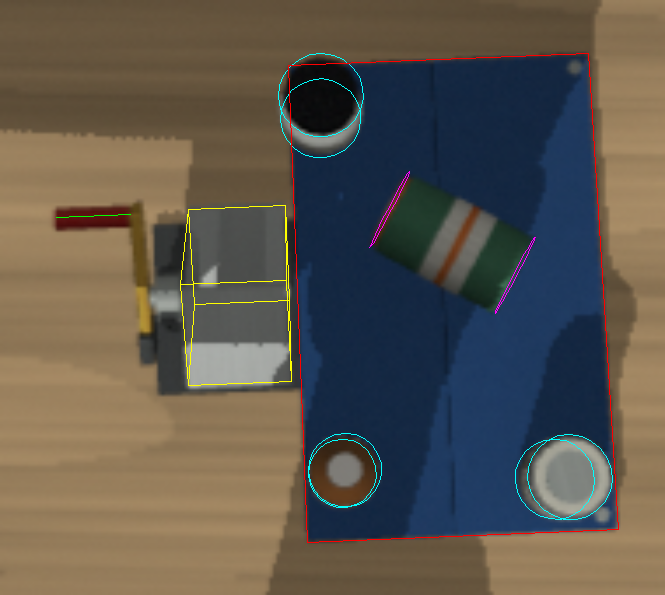

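View pics/ov_scene.png

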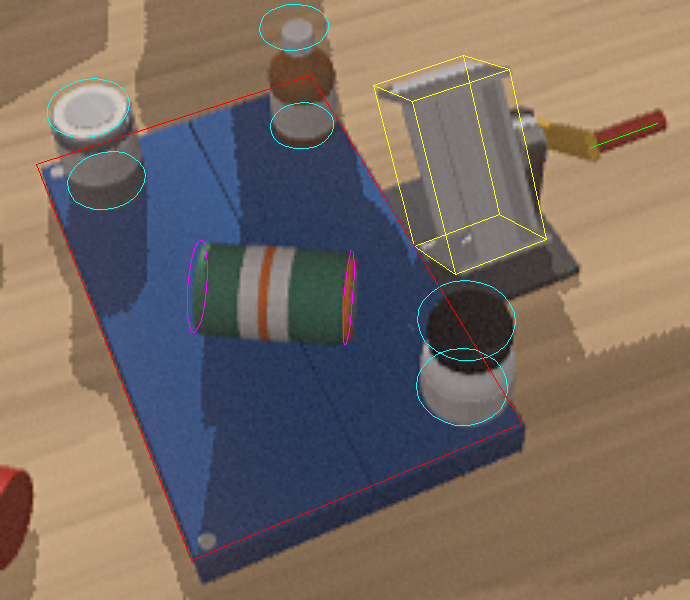

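The overlays agree with both pictures. The scene camera is about 1 px off, which is calibration error. Cage angle is about 0.58. Next I work out the tool axes and the handle targets.

```bash
cat >> h.py <<'E'
def rot(s=None):
    s=s or manip.state();q=s['tool_rot'];return R.from_quat([q[1],q[2],q[3],q[0]]).as_matrix()
def to(pos=None,Rt=None):
    "print shift (50mm units) and turn (6deg units) from measured to target"
    s=manip.state()
    if pos is not None:print('shift',np.round((np.array(pos)-s['tool_pos'])/.05,2))
    if Rt is not None:print('turn',np.round(np.degrees(R.from_matrix(Rt@rot(s).T).as_rotvec())/6,2))
def st():
    s=manip.state();np.set_printoptions(precision=4,suppress=True)
    print('t',round(s['time'],2),'q',s['joint_pos'],'p',s['tool_pos'],'loc',W2S(s['tool_pos'])[0],'F',s['contact_force'].round(1),'w',round(s['gripper_width']*85.4,1));print(rot(s))
E
python3 - <<'E'
from h import *
st()
print(S2W(handle(.584)),S2W(handle(0)),S2W([[.098,-.050,.113],[.098,-.06,.08]]))
sx=S2W([[1,0,0]])[0]-S2W([[0,0,0]])[0]; 
y=np.array([0,0,-1.]);
for sg in(1,-1):
    x=sg*sx;Rt=np.c_[x,y,np.cross(x,y)];to(S2W([[.1,-.052,.15]])[0],Rt)
E
```

```text
t 0.15 q [ 1.142   0.0532  1.614  -0.      1.476  -0.119 ] p [0.1903 0.5948 0.2304] loc [0.6156 0.3458 0.2304] F [ 0.1 -0.1 -0.3] w 85.3
[[ 0.9524 -0.0006  0.3049]
 [-0.3049 -0.0014  0.9524]
 [-0.0002 -1.     -0.0016]]
[[0.6169 0.0729 0.1131]
 [0.6141 0.1208 0.1131]] [[0.6268 0.0734 0.08  ]
 [0.624  0.1213 0.08  ]] [[0.6152 0.1008 0.113 ]
 [0.6252 0.1014 0.08  ]]
shift [ 8.53 -9.84 -1.61]
turn [ 0.01  0.01 18.51]
shift [ 8.53 -9.84 -1.61]
turn [  0.01  -0.01 -11.49]
```

```bash
python3 -m jog '{"offset":[[0.6,-0.65,-0.05],[0.6,-0.65,-0.05],[0.6,-0.65,-0.05],[0.6,-0.65,-0.05],[0.6,-0.65,-0.05],[0.6,-0.65,-0.05],[0.6,-0.65,-0.05],[0.6,-0.65,-0.05],[0.6,-0.65,-0.05],[0.6,-0.65,-0.05],[0.6,-0.65,-0.05],[0.6,-0.65,-0.05]],"angular":[[0,0,-0.95],[0,0,-0.95],[0,0,-0.95],[0,0,-0.95],[0,0,-0.95],[0,0,-0.95],[0,0,-0.95],[0,0,-0.95],[0,0,-0.95],[0,0,-0.95],[0,0,-0.95],[0,0,-0.95]],"jaw":[0,0,0,0,0,0,0,0,0,0,0,0]}'
python3 - <<'E'
from h import *
st()
sx=S2W([[1,0,0]])[0]-S2W([[0,0,0]])[0]; y=np.array([0,0,-1.]);x=-sx
to(S2W([[.1,-.052,.15]])[0],np.c_[x,y,np.cross(x,y)])
E
```

```text
time: 1.35
tool_pos: [0.5513, 0.2036, 0.2009]
tool_rot: [-0.515, 0.516, -0.484, 0.484]
contact_force: [1.1, 0.3, 0.1]
gripper_width: -0.002
t 1.35 q [ 0.2272 -0.0145  1.7322  0.0001  1.4242  0.1642] p [0.5513 0.2036 0.2009] loc [0.2043 0.0078 0.2009] F [1.1 0.3 0.1] w -0.1
[[ 0.0629 -0.0003  0.998 ]
 [-0.998   0.      0.0629]
 [-0.0001 -1.     -0.0003]]
shift [ 1.31 -2.01 -1.02]
turn [-0.   -0.   -0.05]
```

```bash
python3 -m jog '{"offset":[[0.33,-0.5,0],[0.33,-0.5,0],[0.33,-0.5,0],[0.33,-0.5,0]],"angular":[[1,0,0],[1,0,0],[1,0,0],[0,0,0]],"jaw":[0,0,0,0]}'
python3 - <<'E'
from h import *
st()
sx=S2W([[1,0,0]])[0]-S2W([[0,0,0]])[0]; y=np.array([0,0,-1.]);x=-sx
to(S2W([[.1,-.052,.15]])[0],np.c_[x,y,np.cross(x,y)])
cv2.imwrite('pics/w1.png',manip.grab_frame('wrist'))
E
```

```text
time: 1.75
tool_pos: [0.6166, 0.102, 0.2]
tool_rot: [0.59, -0.428, 0.554, -0.402]
contact_force: [0.6, -0.3, -0.1]
gripper_width: 0.003
t 1.75 q [-0.0959  0.065   1.6764  0.3169  1.4391 -0.2075] p [0.6166 0.102  0.2   ] loc [ 0.0991 -0.0514  0.2   ] F [ 0.6 -0.3 -0.1] w 0.3
[[ 0.0633 -0.0008  0.998 ]
 [-0.9487  0.3104  0.0605]
 [-0.3098 -0.9506  0.0189]]
shift [ 0.01  0.02 -1.  ]
turn [-3.01  0.   -0.06]
```

View pics/w1.png

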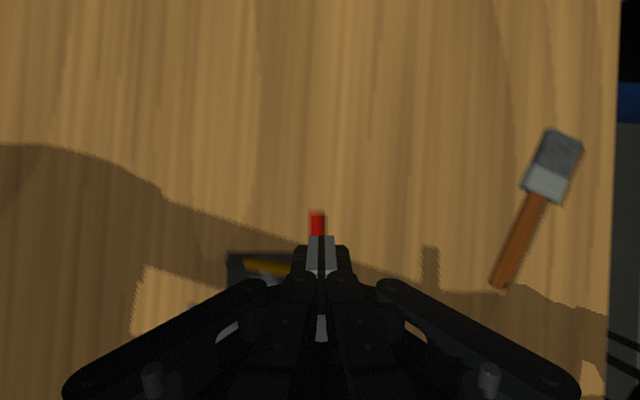

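```bash
python3 -m jog '{"offset":[[0,0,-0.3],[0,0,-0.3],[0,0,-0.3],[0,0,-0.3],[0,0,-0.3],[0.04,0,-0.2],[0.04,0,-0.2],[0.04,0,-0.2],[0.04,0,-0.1],[0.04,0,-0.1],[0,0,0],[0,0,0]],"angular":[[-1,0,0],[-1,0,0],[-1,0,0],[0,0,0],[0,0,0],[0,0,0],[0,0,0],[0,0,0],[0,0,0],[0,0,0],[0,0,0],[0,0,0]],"jaw":[0,0,0,0,0,0,0,0,0,0,0,0]}'
python3 - <<'E'
from h import *
st()
E
```

```text
time: 3.0
tool_pos: [0.6276, 0.1046, 0.0869]
tool_rot: [0.517, -0.516, 0.483, -0.484]
contact_force: [3.8, -0.4, 3.2]
gripper_width: 0.001
t 3.0 q [ 0.0483  0.2028  1.7     0.0001  1.2366 -0.0182] p [0.6276 0.1046 0.0869] loc [ 0.1011 -0.0626  0.0869] F [ 3.8 -0.4  3.2] w 0.1
[[ 0.0664  0.0022  0.9978]
 [-0.9978  0.0002  0.0664]
 [-0.     -1.      0.0022]]
```

```bash
python3 -m jog '{"offset":[[0,0,-0.06],[0,0,-0.06],[0,0,0]],"angular":[[0,0,0],[0,0,0],[0,0,0]],"jaw":[0,0,0]}'
python3 - <<'E'
from h import *
st()
cv2.imwrite('pics/s2.png',cv2.resize(manip.grab_frame('scene')[130:330,190:420],None,fx=3,fy=3))
cv2.imwrite('pics/t2.png',cv2.resize(manip.grab_frame('top')[125:295,235:425],None,fx=3.5,fy=3.5))
E
```

```text
time: 3.3
tool_pos: [0.628, 0.1047, 0.0865]
tool_rot: [0.517, -0.516, 0.482, -0.484]
contact_force: [-9.4, -1.0, 28.2]
gripper_width: -0.001
t 3.3 q [ 0.0487  0.2046  1.6986 -0.0009  1.2367 -0.0181] p [0.628  0.1047 0.0865] loc [ 0.1011 -0.063   0.0865] F [-9.4 -1.  28.2] w -0.1
[[ 0.0671  0.0017  0.9977]
 [-0.9977 -0.0007  0.0671]
 [ 0.0008 -1.      0.0016]]
```

View pics/s2.png

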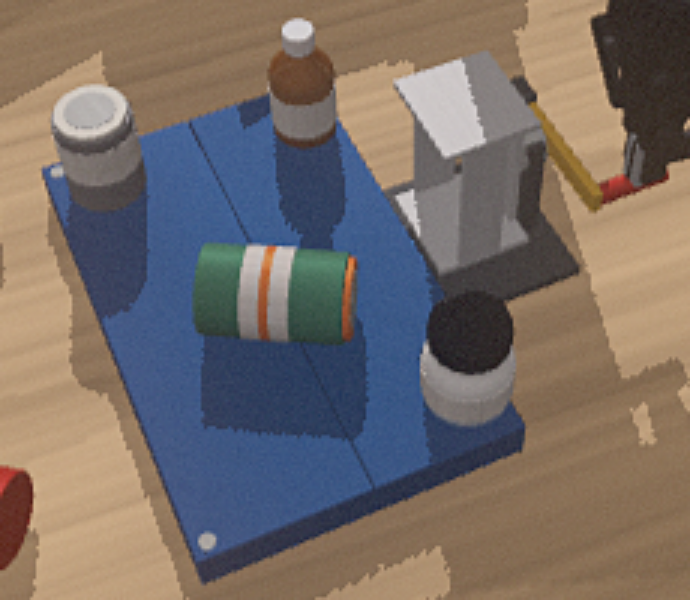

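The press reached the hard stop at 28 N. In the picture the cage is upright, with crank and handle level on the far side. Next I go up and over to the tin.

```bash
cat >> h.py <<'E'
def Rtin(a,tilt):
    a=np.r_[np.array(a[:2])/np.linalg.norm(a[:2]),0];Z=np.array([0,0,1.]);k=np.cross(a,Z)
    R0=np.c_[-a,-Z,k];return R.from_rotvec(k*np.radians(tilt)).as_matrix()@R0
E
python3 - <<'E'
from h import *
b=np.array([.5885,-.1807,.059]);l=np.array([.6314,-.0964,.059]);a=(l-b)/np.linalg.norm(l-b)
g=b+.06*a;print(a,g,W2S(g))
Rt=Rtin(a,-15);d=Rt[:,1];print(d)
to(g+.024*d+[0,0,.17],Rt);to(None,Rtin(a,0))
E
```

```text
[0.45354564 0.89123305 0.        ] [ 0.61571274 -0.12722602  0.059     ] [[-0.1296873  -0.03743396  0.059     ]]
[-0.11738625 -0.23066809 -0.96592583]
shift [-0.3  -4.75  2.39]
turn [-2.47  0.52 -5.11]
turn [ 0.01  0.02 -5.14]
```

```bash
python3 -m jog '{"offset":[[0,0,0.6],[0,0,0.9],[0,0,0.9],[-0.03,-0.53,0],[-0.03,-0.53,0],[-0.03,-0.53,0],[-0.03,-0.53,0],[-0.03,-0.53,0],[-0.03,-0.53,0],[-0.03,-0.53,0],[-0.03,-0.53,0],[-0.03,-0.53,0]],"angular":[[0,0,0],[0,0,0],[0,0,0],[0,0,-0.57],[0,0,-0.57],[0,0,-0.57],[0,0,-0.57],[0,0,-0.57],[0,0,-0.57],[0,0,-0.57],[0,0,-0.57],[0,0,-0.57]],"jaw":[0,0,0,85,85,85,85,85,85,85,85,85]}'
python3 - <<'E'
from h import *
b=np.array([.5885,-.1807,.059]);l=np.array([.6314,-.0964,.059]);a=(l-b)/np.linalg.norm(l-b)
cv2.waitKey(1)
st()
im=manip.grab_frame('wrist')
cv2.imwrite('pics/w3.png',im)
for q in tinring(b,a):cv2.polylines(im,[proj('wrist',q).astype(int).reshape(-1,1,2)],False,(255,0,255),1)
cv2.polylines(im,[proj('wrist',S2W([[-.035,.165,.03],[-.245,.165,.03],[-.245,-.165,.03],[-.035,-.165,.03],[-.035,.165,.03]])).astype(int).reshape(-1,1,2)],False,(0,0,255),1)
for p in cagepts(0):cv2.circle(im,tuple(int(v) for v in proj('wrist',S2W(p))[0]),3,(0,255,255),1)
cv2.imwrite('pics/w3o.png',im)
E
```

```text
time: 4.6
tool_pos: [0.611, -0.1341, 0.198]
tool_rot: [0.368, -0.37, 0.605, -0.602]
contact_force: [0.2, -0.5, -0.0]
gripper_width: 0.998Traceback (most recent call last):
  File "<stdin>", line 3, in <module>
cv2.error: OpenCV(4.12.0) /io/opencv/modules/highgui/src/window.cpp:1367: error: (-2:Unspecified error) The function is not implemented. Rebuild the library with Windows, GTK+ 2.x or Cocoa support. If you are on Ubuntu or Debian, install libgtk2.0-dev and pkg-config, then re-run cmake or configure script in function 'cvWaitKey'
```

```bash
cat > look.py <<'E'
from h import *
import sys
b=np.array([.5885,-.1807,.059]);l=np.array([.6314,-.0964,.059]);a=(l-b)/np.linalg.norm(l-b)
st()
C=cam('wrist')
im=manip.grab_frame('wrist')
cv2.imwrite('pics/%s.png'%sys.argv[1],im)
for q in tinring(b,a):cv2.polylines(im,[proj('wrist',q).astype(int).reshape(-1,1,2)],False,(255,0,255),1)
cv2.polylines(im,[proj('wrist',S2W([[-.035,.165,.03],[-.245,.165,.03],[-.245,-.165,.03],[-.035,-.165,.03],[-.035,.165,.03]])).astype(int).reshape(-1,1,2)],False,(0,0,255),1)
for p in cagepts(0):cv2.circle(im,tuple(int(v) for v in proj('wrist',S2W(p))[0]),3,(0,255,255),1)
cv2.imwrite('pics/%so.png'%sys.argv[1],im)
E
python3 look.py w3
```

```text
t 4.6 q [-0.3349  0.0796  1.6409  0.      1.4266  0.1379] p [ 0.611  -0.1341  0.198 ] loc [-0.1363 -0.0324  0.198 ] F [ 0.2 -0.5 -0. ] w 85.2
[[-0.4554 -0.0052  0.8903]
 [-0.8903  0.0018 -0.4554]
 [ 0.0007 -1.     -0.0054]]
```

View pics/w3o.png

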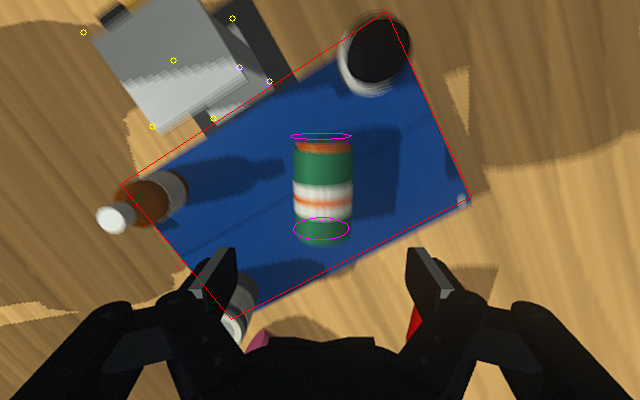

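```bash
python3 -m jog '{"offset":[[0.01,-0.015,-0.3],[0.01,-0.015,-0.3],[0.01,-0.015,-0.3],[0.01,-0.015,-0.3],[0,0,0],[0,0,0]],"angular":[[-0.56,0.28,0],[-0.56,0.28,0],[-0.56,0.28,0],[-0.56,0.28,0],[0,0,0],[0,0,0]],"jaw":[85,85,85,85,85,85]}'
python3 look.py w4
```

```text
time: 5.25
tool_pos: [0.6138, -0.1358, 0.1387]
tool_rot: [-0.288, 0.446, -0.55, 0.645]
contact_force: [-0.2, -0.2, -0.6]
gripper_width: 0.995
t 5.25 q [-0.2242  0.1921  1.6362 -0.2581  1.3867  0.3018] p [ 0.6138 -0.1358  0.1387] loc [-0.1382 -0.035   0.1387] F [-0.2 -0.2 -0.6] w 85.0
[[-0.4364 -0.1192  0.8918]
 [-0.8616 -0.2302 -0.4524]
 [ 0.2592 -0.9658 -0.0023]]
```

View pics/w4o.png

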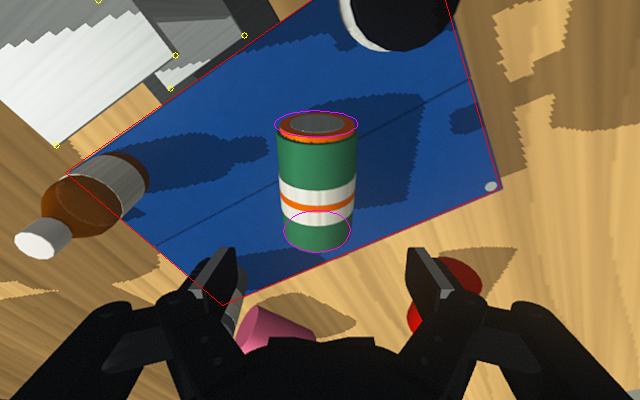

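```bash
python3 -m jog '{"offset":[[-0.01,0.03,-0.4],[-0.01,0.03,-0.4],[0,0,-0.4],[0,0,-0.4],[0,0,-0.3],[0,0,-0.12],[0,0,0],[0,0,0],[0,0,0],[0,0,0],[0,0,0],[0,0,0]],"angular":[[0,0,0],[0,0,0],[0,0,0],[0,0,0],[0,0,0],[0,0,0],[0,0,0],[0,0,0],[0,0,0],[0,0,0],[0,0,0],[0,0,0]],"jaw":[85,85,85,85,85,85,85,40,40,40,40,40]}'
python3 look.py w5
```

```text
time: 6.5
tool_pos: [0.6152, -0.1334, 0.0411]
tool_rot: [-0.289, 0.444, -0.548, 0.647]
contact_force: [-0.5, 2.2, 6.4]
gripper_width: 0.665
t 6.5 q [-0.2196  0.3025  1.6841 -0.2704  1.2288  0.3512] p [ 0.6152 -0.1334  0.0411] loc [-0.1358 -0.0366  0.0411] F [-0.5  2.2  6.4] w 56.8
[[-0.4382 -0.1134  0.8917]
 [-0.8609 -0.2325 -0.4526]
 [ 0.2587 -0.966   0.0043]]
```

View pics/w5.png

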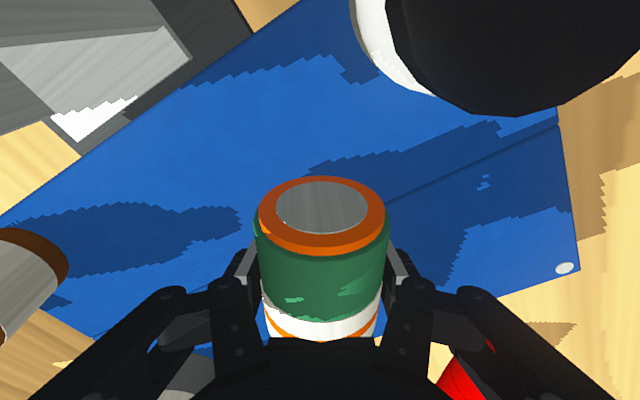

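```bash
python3 -m jog '{"offset":[[0,0,0.3],[0,0,0.3],[0,0,0.3],[0,0,0.2],[0.013,0.026,0.017],[0.013,0.026,0.017],[0.013,0.026,0.017],[0.013,0.026,0.017],[0.013,0.026,0.017],[0.013,0.026,0.017],[0.013,0.026,0.017],[0.013,0.026,0.017]],"angular":[[0,0,0],[0,0,0],[0,0,0],[0,0,0],[0.67,-0.34,0],[0.67,-0.34,0],[0.67,-0.34,0],[0.67,-0.34,0],[0.67,-0.34,0],[0.67,-0.34,0],[0.67,-0.34,0],[0.67,-0.34,0]],"jaw":[40,40,40,40,40,40,40,40,40,40,40,40]}'
python3 -c "
from h import *
st()
cv2.imwrite('pics/s6.png',manip.grab_frame('scene'))"
```

```text
time: 7.75
tool_pos: [0.6193, -0.1232, 0.1021]
tool_rot: [0.475, -0.253, 0.659, -0.525]
contact_force: [-0.2, -0.6, -2.1]
gripper_width: 0.658
t 7.75 q [-0.4774  0.1537  1.7626  0.3903  1.2497 -0.1371] p [ 0.6193 -0.1232  0.1021] loc [-0.1259 -0.0412  0.1021] F [-0.2 -0.6 -2.1] w 56.2
[[-0.4215  0.1657  0.8915]
 [-0.8319  0.3207 -0.4529]
 [-0.361  -0.9326  0.0027]]
```

View pics/s6.png

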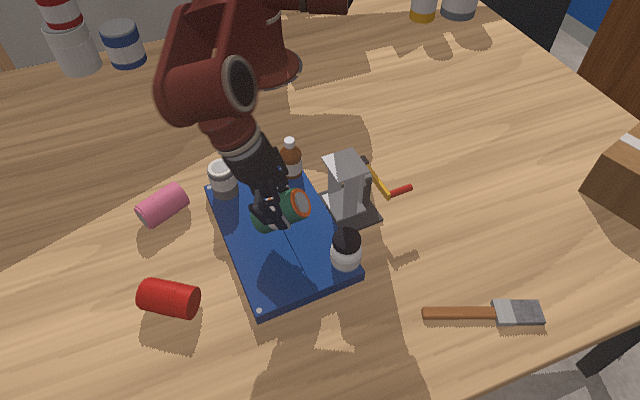

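```bash
python3 -m jog '{"offset":[[0.013,0.026,0.017],[0.013,0.026,0.017],[0.013,0.026,0.017],[0.013,0.026,0.017],[0.013,0.026,0.017],[0.013,0.026,0.017],[0.013,0.026,0.017],[0.013,0.026,0.017],[0.013,0.026,0.017],[0.013,0.026,0.017],[0.013,0.026,0.017],[0.013,0.026,0.017]],"angular":[[0.665,-0.34,0],[0.665,-0.34,0],[0.665,-0.34,0],[0.665,-0.34,0],[0.665,-0.34,0],[0.665,-0.34,0],[0.665,-0.34,0],[0.665,-0.34,0],[0.665,-0.34,0],[0.665,-0.34,0],[0.665,-0.34,0],[0.665,-0.34,0]],"jaw":[40,40,40,40,40,40,40,40,40,40,40,40]}'
python3 -c "
from h import *
st()
cv2.imwrite('pics/s7.png',manip.grab_frame('scene'))
b=np.array([.5885,-.1807,.059]);l=np.array([.6314,-.0964,.059])
to(None,Rtin(l-b,75))
cv2.imwrite('pics/w7.png',manip.grab_frame('wrist'))"
```

```text
time: 9.0
tool_pos: [0.6271, -0.1075, 0.1114]
tool_rot: [0.661, 0.072, 0.702, -0.255]
contact_force: [-0.4, 0.1, -2.5]
gripper_width: 0.66
t 9.0 q [-0.7249  0.427   1.7847  1.2078  1.6074 -0.6846] p [ 0.6271 -0.1075  0.1114] loc [-0.1107 -0.0499  0.1114] F [-0.4  0.1 -2.5] w 56.4
[[-0.1166  0.4386  0.8911]
 [-0.2353  0.8594 -0.4539]
 [-0.9649 -0.2626  0.003 ]]
turn [ 0.01 -0.02  0.01]
```

View pics/s7.png

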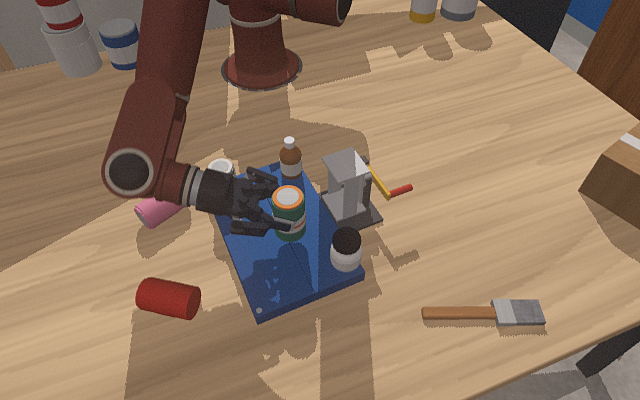

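View pics/w7.png

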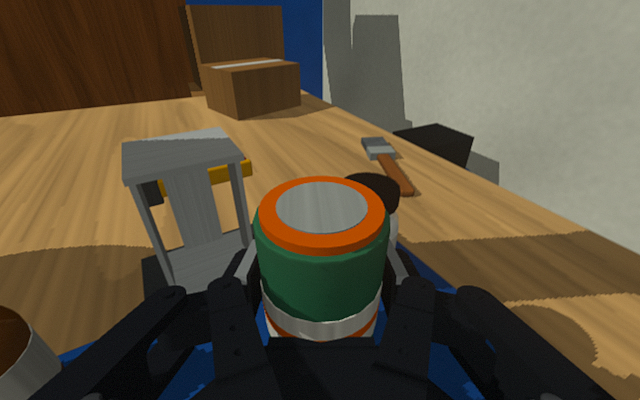

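The tin is upright in the grip at scene (288,212), lid up, and the arm is clear of everything. Next I turn it to face the cage and work out the alignment.

```bash
cat > mv.py <<'E'
from h import *
import sys
sx=S2W([[1,0,0]])[0]-S2W([[0,0,0]])[0]
def tinaxis(s=None):
    s=s or manip.state();return s['tool_pos']-.0185*rot(s)[:,1]
if __name__=='__main__':
    st();x,y,z,tilt=map(float,sys.argv[1:5])
    print('axis loc',W2S(tinaxis())[0])
    Rt=Rtin(sx,tilt);to(S2W([[x,y,z]])[0]+.0185*Rt[:,1],Rt)
E
python3 mv.py -0.085 0 0.1163 75
```

```text
t 9.1 q [-0.725   0.429   1.7868  1.2055  1.6057 -0.6835] p [ 0.626  -0.1069  0.1088] loc [-0.11   -0.0488  0.1088] F [-0.7 -0.8 -3.1] w 56.6
[[-0.122   0.4375  0.8909]
 [-0.2345  0.8595 -0.4542]
 [-0.9644 -0.2643 -0.0022]]
axis loc [-0.1254 -0.0399  0.1137]
shift [-1.02  0.8   0.06]
turn [ 0.05 -0.03  5.05]
```

```bash
python3 -m jog '{"offset":[[-0.1,0.08,0],[-0.1,0.08,0],[-0.1,0.08,0],[-0.1,0.08,0],[-0.1,0.08,0],[-0.1,0.08,0],[-0.1,0.08,0],[-0.1,0.08,0],[-0.1,0.08,0],[-0.1,0.08,0],[0,0,0]],"angular":[[0,0,0.5],[0,0,0.5],[0,0,0.5],[0,0,0.5],[0,0,0.5],[0,0,0.5],[0,0,0.5],[0,0,0.5],[0,0,0.5],[0,0,0.5],[0,0,0]],"jaw":[40,40,40,40,40,40,40,40,40,40,40]}'
python3 mv.py -0.085 0 0.095 75
python3 - <<'E'
from h import *
cv2.imwrite('pics/t8.png',cv2.resize(manip.grab_frame('top')[125:295,235:425],None,fx=3.5,fy=3.5))
cv2.imwrite('pics/w8.png',manip.grab_frame('wrist'))
cv2.imwrite('pics/s8.png',manip.grab_frame('scene'))
E
```

```text
time: 10.2
tool_pos: [0.5777, -0.0668, 0.1118]
tool_rot: [0.704, -0.113, 0.697, -0.076]
contact_force: [0.8, 0.2, -2.5]
gripper_width: 0.662
t 10.2 q [-0.6255  0.5452  1.6111  0.9342  1.9369 -0.8054] p [ 0.5777 -0.0668  0.1118] loc [-0.0672 -0.0029  0.1118] F [ 0.8  0.2 -2.5] w 56.5
[[ 0.017  -0.0509  0.9986]
 [-0.2643  0.963   0.0536]
 [-0.9643 -0.2648  0.0029]]
axis loc [-0.085  -0.0028  0.1167]
shift [-0.06 -0.   -0.43]
turn [0.06 0.03 0.04]
```

View pics/t8.png

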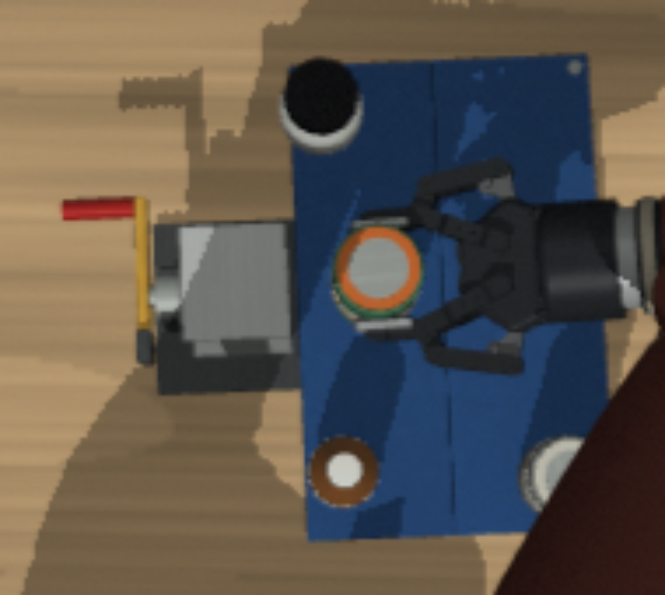

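View pics/w8.png

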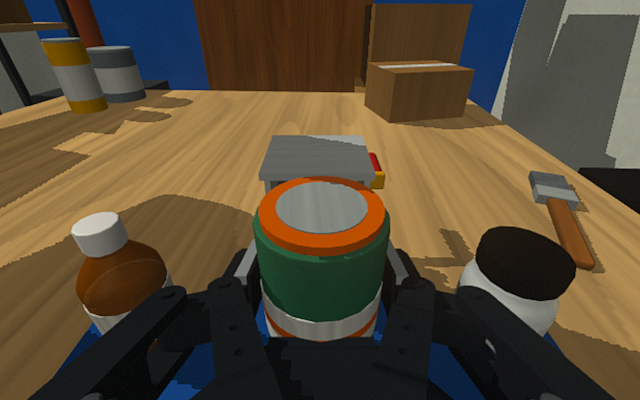

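View pics/s8.png

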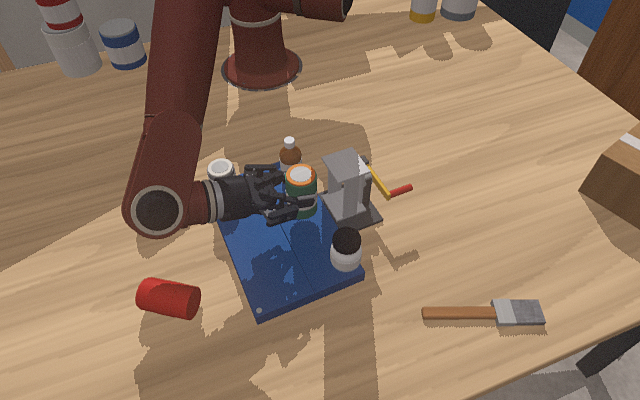

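```bash
python3 -m jog '{"offset":[[-0.03,0,-0.13],[-0.03,0,-0.13],[0,0,-0.13],[0,0,-0.05],[0,0,-0.03],[0,0,0]],"angular":[[0,0,0.05],[0,0,0],[0,0,0],[0,0,0],[0,0,0],[0,0,0]],"jaw":[40,40,40,40,40,40]}'
python3 mv.py -0.085 0 0.089 75
```

```text
time: 10.95
tool_pos: [0.574, -0.0673, 0.0875]
tool_rot: [0.704, -0.113, 0.697, -0.074]
contact_force: [0.1, -0.5, -1.8]
gripper_width: 0.659
t 10.95 q [-0.6288  0.5827  1.6106  0.9208  1.9212 -0.8384] p [ 0.574  -0.0673  0.0875] loc [-0.0674  0.0008  0.0875] F [ 0.1 -0.5 -1.8] w 56.3
[[ 0.0165 -0.0538  0.9984]
 [-0.2611  0.9637  0.0562]
 [-0.9652 -0.2616  0.0019]]
axis loc [-0.0853  0.0008  0.0924]
shift [ 0.02  0.01 -0.07]
turn [0.03 0.02 0.01]
```

```bash
python3 -m jog '{"offset":[[0,0,-0.04],[0,0,-0.03],[0,0,0]],"angular":[[0,0,0],[0,0,0],[0,0,0]],"jaw":[40,40,40]}'
python3 mv.py -0.085 0 0.089 75
```

```text
time: 11.25
tool_pos: [0.574, -0.0673, 0.0842]
tool_rot: [0.704, -0.113, 0.697, -0.074]
contact_force: [-0.7, 0.6, -3.4]
gripper_width: 0.66
t 11.25 q [-0.6287  0.5882  1.6096  0.9193  1.9182 -0.8425] p [ 0.574  -0.0673  0.0842] loc [-0.0674  0.0008  0.0842] F [-0.7  0.6 -3.4] w 56.3
[[ 0.0169 -0.0538  0.9984]
 [-0.2614  0.9636  0.0563]
 [-0.9651 -0.262   0.0022]]
axis loc [-0.0853  0.0008  0.0891]
shift [0.01 0.01 0.  ]
turn [0.03 0.02 0.01]
```

```bash
python3 -m jog '{"offset":[[0,0,-0.04],[0,0,0]],"angular":[[0,0,0],[0,0,0]],"jaw":[40,40]}'; python3 -m jog '{"offset":[[0,0,-0.03],[0,0,0]],"angular":[[0,0,0],[0,0,0]],"jaw":[40,40]}'
python3 - <<'E'
from h import *
cv2.imwrite('pics/s9.png',cv2.resize(manip.grab_frame('scene')[130:330,190:420],None,fx=3,fy=3))
E
```

```text
time: 11.45
tool_pos: [0.5742, -0.0675, 0.0829]
tool_rot: [0.704, -0.113, 0.697, -0.073]
contact_force: [0.8, 0.0, -0.3]
gripper_width: 0.659
time: 11.65
tool_pos: [0.5742, -0.0676, 0.0829]
tool_rot: [0.705, -0.112, 0.697, -0.072]
contact_force: [-2.7, -1.8, 5.7]
gripper_width: 0.661
```

View pics/s9.png

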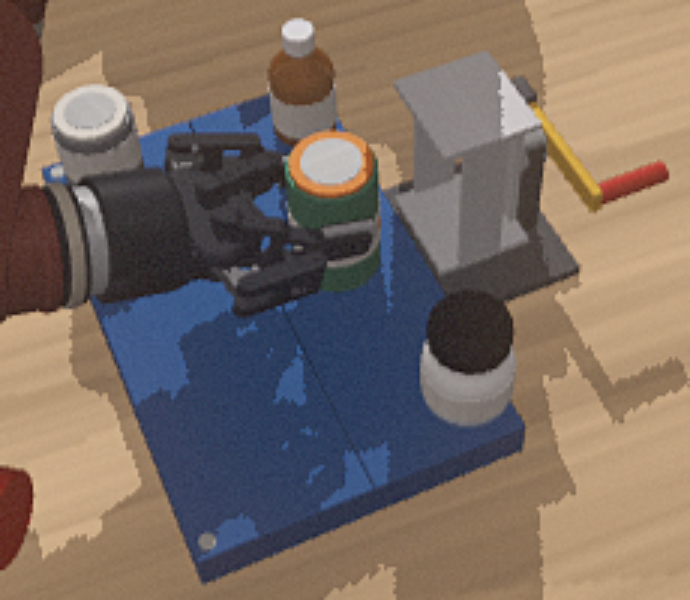

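```bash
python3 -m jog '{"offset":[[0,0,0.03],[0,0,0],[0,0,0],[0,0,0],[0,0,0],[0,0,0]],"angular":[[0,0,0],[0,0,0],[0,0,0],[0,0,0],[0,0,0],[0,0,0]],"jaw":[40,72,72,72,72,72]}'
python3 - <<'E'
from h import *
st()
cv2.imwrite('pics/t10.png',cv2.resize(manip.grab_frame('top')[125:295,235:425],None,fx=3.5,fy=3.5,interpolation=cv2.INTER_CUBIC))
cv2.imwrite('pics/w10.png',manip.grab_frame('wrist'))
E
```

```text
time: 12.3
tool_pos: [0.574, -0.0672, 0.0822]
tool_rot: [0.704, -0.113, 0.697, -0.074]
contact_force: [-0.8, -0.0, 0.6]
gripper_width: 0.841
t 12.3 q [-0.6286  0.5916  1.609   0.9186  1.9165 -0.8447] p [ 0.574  -0.0672  0.0822] loc [-0.0674  0.0008  0.0822] F [-0.8 -0.   0.6] w 71.8
[[ 0.0168 -0.0538  0.9984]
 [-0.2613  0.9636  0.0563]
 [-0.9651 -0.2619  0.0021]]
```

View pics/t10.png

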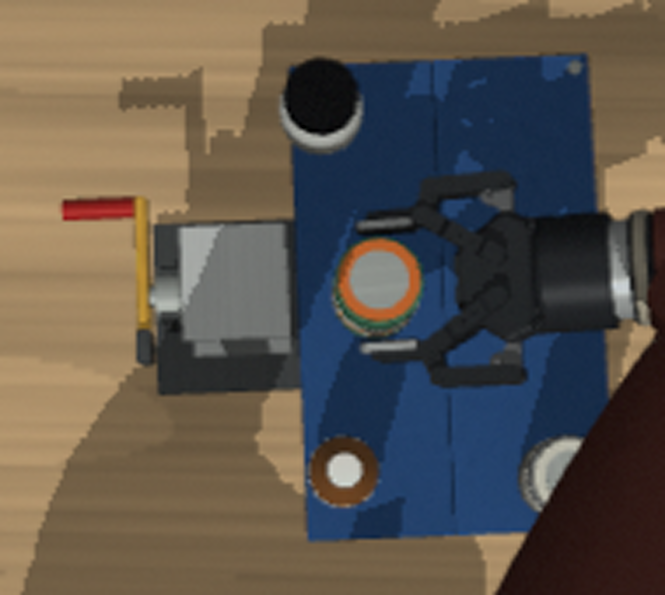

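View pics/w10.png

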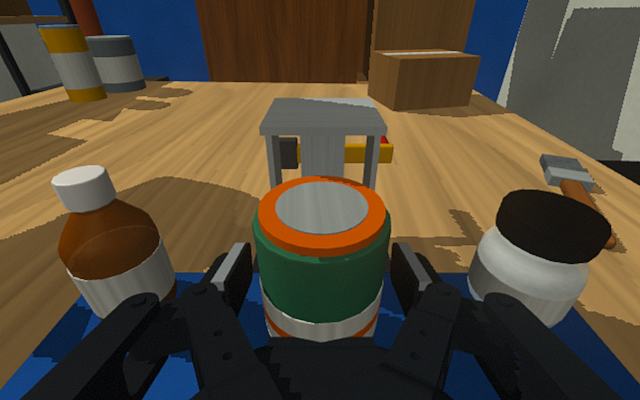

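```bash
python3 - <<'E'
from h import *
f=lambda a:np.array(a)/3.5+[235,125]
np.set_printoptions(precision=4,suppress=True)
print(W2S(unp('top',f([(180,225),(290,221),(293,338),(183,342)]),.138)))
print(W2S(unp('top',f([(379,281)]),.125)))
# wrist
print(W2S(unp('wrist',[(260,135),(386,135)],.138)),W2S(unp('wrist',[(321.5,206)],.125)))
E
```

```text
[[ 0.0369 -0.0375  0.138 ]
 [-0.0325 -0.0372  0.138 ]
 [-0.0315  0.0369  0.138 ]
 [ 0.0373  0.0366  0.138 ]]
[[-0.0873  0.0015  0.125 ]]
[[-0.0402  0.0338  0.138 ]
 [-0.0396 -0.0324  0.138 ]] [[-0.087   0.0015  0.125 ]]
```

```bash
python3 -m jog '{"offset":[[0,0,0],[0,0,0],[0,0,0],[0,0,0],[0.0,0.155,0],[-0.005,0.155,0],[-0.005,0.155,0],[-0.005,0.155,0],[-0.005,0.155,0],[-0.005,0.155,0],[0,0,0]],"angular":[[0,0,0],[0,0,0],[0,0,0],[0,0,0],[0,0,0],[0,0,0],[0,0,0],[0,0,0],[0,0,0],[0,0,0],[0,0,0]],"jaw":[40,40,40,40,40,40,40,40,40,40,40]}'
python3 - <<'E'
from h import *
st()
cv2.imwrite('pics/w11.png',manip.grab_frame('wrist'))
E
```

```text
time: 13.5
tool_pos: [0.5726, -0.0195, 0.0824]
tool_rot: [0.704, -0.113, 0.697, -0.073]
contact_force: [2.3, -0.1, 1.0]
gripper_width: 0.66
t 13.5 q [-0.5702  0.5518  1.6698  0.9568  1.8672 -0.834 ] p [ 0.5726 -0.0195  0.0824] loc [-0.0197 -0.0006  0.0824] F [ 2.3 -0.1  1. ] w 56.4
[[ 0.0172 -0.0547  0.9984]
 [-0.2609  0.9637  0.0573]
 [-0.9652 -0.2614  0.0023]]
```

View pics/w11.png

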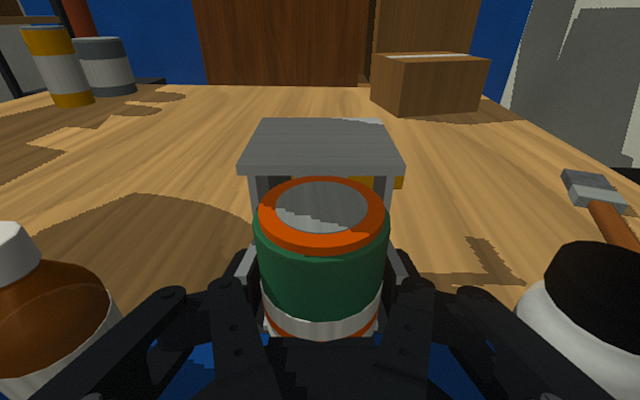

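```bash
python3 -m jog '{"offset":[[0,0,0],[0,0,0],[0,0,0],[0,0,0],[0.02,-0.3,0],[0.02,-0.4,0],[0.02,-0.4,0],[0.02,-0.4,0],[0.02,-0.4,0],[0.02,-0.4,0]],"angular":[[0,0,0],[0,0,0],[0,0,0],[0,0,0],[0,0,0],[0,0,0],[0,0,0],[0,0,0],[-1,-0.05,0],[-1,-0.05,0]],"jaw":[80,80,80,80,80,80,80,80,80,80]}'
python3 - <<'E'
from h import *
st()
sx=S2W([[1,0,0]])[0]-S2W([[0,0,0]])[0]
to(S2W([[-.12,0,.046]])[0],Rtin(sx,45))
cv2.imwrite('pics/s12.png',manip.grab_frame('scene'))
E
```

```text
time: 14.55
tool_pos: [0.5786, -0.1387, 0.0813]
tool_rot: [0.691, -0.186, 0.682, -0.149]
contact_force: [0.5, -0.1, 0.2]
gripper_width: 0.933
t 14.55 q [-0.6834  0.5559  1.5438  0.7545  1.8587 -0.8414] p [ 0.5786 -0.1387  0.0813] loc [-0.1391  0.0003  0.0813] F [ 0.5 -0.1  0.2] w 79.6
[[ 0.0246 -0.0487  0.9985]
 [-0.4592  0.8866  0.0545]
 [-0.888  -0.4599 -0.0006]]
shift [-0.02  0.38 -0.71]
turn [-2.93 -0.17  0.03]
```

View pics/s12.png

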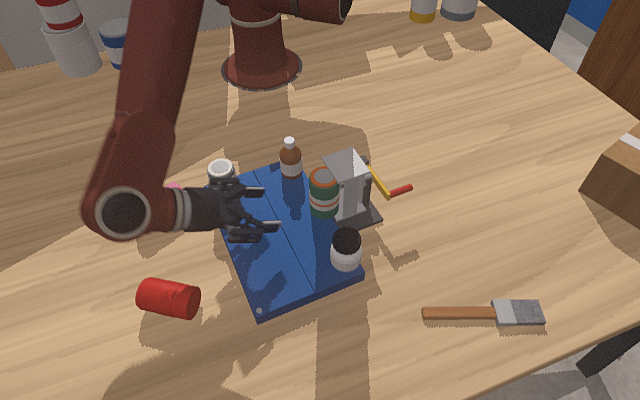

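```bash
python3 -m jog '{"offset":[[0,0,0],[0,0,0],[0,0,-0.2],[0,0.05,-0.25],[0,0.05,-0.25],[0,0,0],[0,0,0]],"angular":[[-0.98,-0.06,0],[-0.98,-0.06,0],[-0.98,-0.06,0],[0,0,0],[0,0,0],[0,0,0],[0,0,0]],"jaw":[25,25,25,25,25,25,25]}'
python3 - <<'E'
from h import *
st()
sx=S2W([[1,0,0]])[0]-S2W([[0,0,0]])[0]
to(S2W([[-.033,0,.046]])[0],Rtin(sx,45))
cv2.imwrite('pics/w13.png',manip.grab_frame('wrist'))
E
```

```text
time: 15.3
tool_pos: [0.5778, -0.1305, 0.0454]
tool_rot: [0.661, -0.287, 0.647, -0.25]
contact_force: [-0.3, 0.9, 0.3]
gripper_width: 0.299
t 15.3 q [-0.6194  0.4476  1.6316  0.5884  1.6177 -0.8193] p [ 0.5778 -0.1305  0.0454] loc [-0.1308  0.0006  0.0454] F [-0.3  0.9  0.3] w 25.5
[[ 0.039  -0.0408  0.9984]
 [-0.7019  0.7101  0.0564]
 [-0.7112 -0.703  -0.001 ]]
shift [-0.1   1.95  0.01]
turn [-0.06 -0.01  0.01]
```

View pics/w13.png

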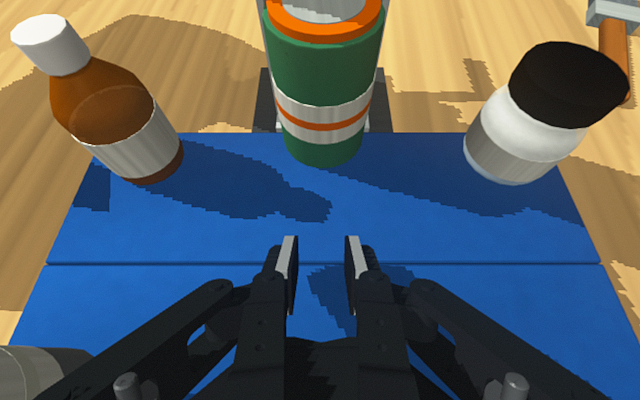

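```bash
python3 -m jog '{"offset":[[-0.02,0.3,0],[-0.02,0.3,0],[-0.02,0.3,0],[-0.01,0.15,0],[-0.006,0.1,0],[-0.006,0.1,0],[-0.006,0.1,0],[-0.006,0.1,0],[0,0,0]],"angular":[[0,0,0],[0,0,0],[0,0,0],[0,0,0],[0,0,0],[0,0,0],[0,0,0],[0,0,0],[0,0,0]],"jaw":[25,25,25,25,25,25,25,25,25]}'
python3 - <<'E'
from h import *
st()
cv2.imwrite('pics/w14.png',manip.grab_frame('wrist'))
cv2.imwrite('pics/s14.png',cv2.resize(manip.grab_frame('scene')[130:330,190:420],None,fx=3,fy=3))
E
```

```text
time: 16.25
tool_pos: [0.5745, -0.0582, 0.0477]
tool_rot: [0.662, -0.288, 0.645, -0.252]
contact_force: [0.9, -0.6, 4.2]
gripper_width: 0.288
t 16.25 q [-0.5287  0.3739  1.7251  0.6335  1.5516 -0.7694] p [ 0.5745 -0.0582  0.0477] loc [-0.0584 -0.0003  0.0477] F [ 0.9 -0.6  4.2] w 24.6
[[ 0.0424 -0.0378  0.9984]
 [-0.7044  0.7075  0.0567]
 [-0.7085 -0.7057  0.0034]]
```

View pics/w14.png

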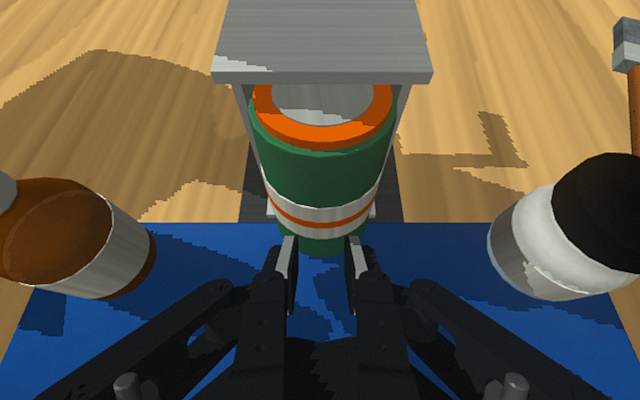

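View pics/s14.png

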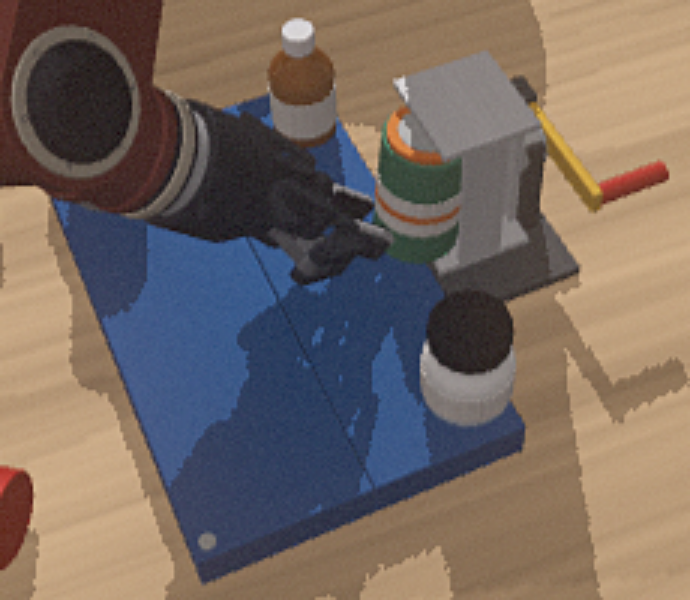

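```bash
python3 -m jog '{"offset":[[-0.006,0.1,0],[-0.006,0.1,0],[-0.006,0.1,0],[-0.004,0.08,0],[0,0,0]],"angular":[[0,0,0],[0,0,0],[0,0,0],[0,0,0],[0,0,0]],"jaw":[25,25,25,25,25]}'
python3 - <<'E'
from h import *
st()
cv2.imwrite('pics/s15.png',cv2.resize(manip.grab_frame('scene')[130:330,190:420],None,fx=3,fy=3))
E
```

```text
time: 16.85
tool_pos: [0.5723, -0.0383, 0.0469]
tool_rot: [0.662, -0.288, 0.645, -0.251]
contact_force: [0.0, -1.3, -1.7]
gripper_width: 0.293
t 16.85 q [-0.5026  0.3582  1.748   0.6451  1.535  -0.755 ] p [ 0.5723 -0.0383  0.0469] loc [-0.0384  0.0008  0.0469] F [ 0.  -1.3 -1.7] w 25.0
[[ 0.0417 -0.0405  0.9983]
 [-0.7038  0.708   0.0581]
 [-0.7092 -0.705   0.001 ]]
```

View pics/s15.png

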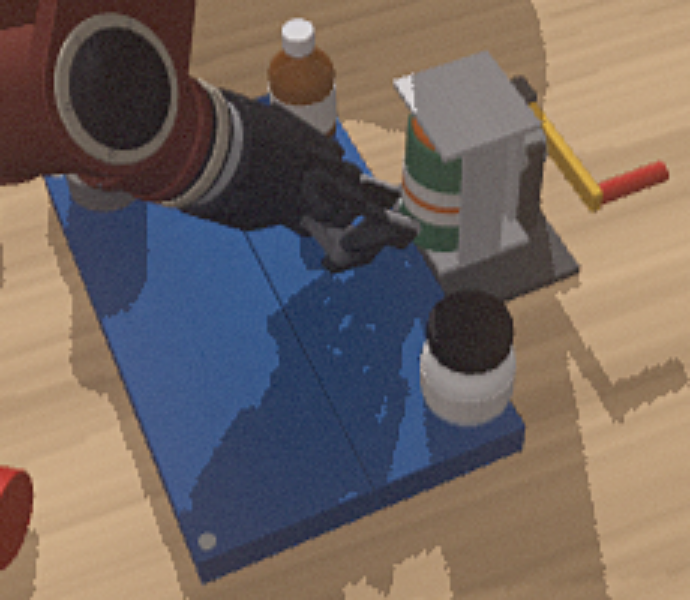

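Sliding in well, upright. I continue in small steps until it meets the back stop.

```bash
python3 -m jog '{"offset":[[-0.007,0.07,-0.02],[-0.007,0.07,-0.02],[-0.004,0.05,0],[0,0,0]],"angular":[[0,0,0],[0,0,0],[0,0,0],[0,0,0]],"jaw":[25,25,25,25]}'
python3 -m jog '{"offset":[[-0.002,0.04,0],[-0.002,0.04,0],[0,0,0]],"angular":[[0,0,0],[0,0,0],[0,0,0]],"jaw":[25,25,25]}'
python3 - <<'E'
from h import *
st()
cv2.imwrite('pics/s16.png',cv2.resize(manip.grab_frame('scene')[130:330,190:420],None,fx=3,fy=3))
cv2.imwrite('pics/w16.png',manip.grab_frame('wrist'))
E
```

```text
time: 17.3
tool_pos: [0.5718, -0.0293, 0.045]
tool_rot: [0.662, -0.288, 0.645, -0.251]
contact_force: [0.1, -0.5, -0.9]
gripper_width: 0.291
time: 17.6
tool_pos: [0.5719, -0.0263, 0.045]
tool_rot: [0.661, -0.289, 0.645, -0.252]
contact_force: [-0.0, -3.9, -1.4]
gripper_width: 0.293
t 17.6 q [-0.4857  0.3498  1.7617  0.6526  1.519  -0.7466] p [ 0.5719 -0.0263  0.045 ] loc [-0.0264  0.0005  0.045 ] F [-0.  -3.9 -1.4] w 25.0
[[ 0.0419 -0.0388  0.9984]
 [-0.7057  0.7062  0.0571]
 [-0.7073 -0.7069  0.0022]]
```

View pics/s16.png

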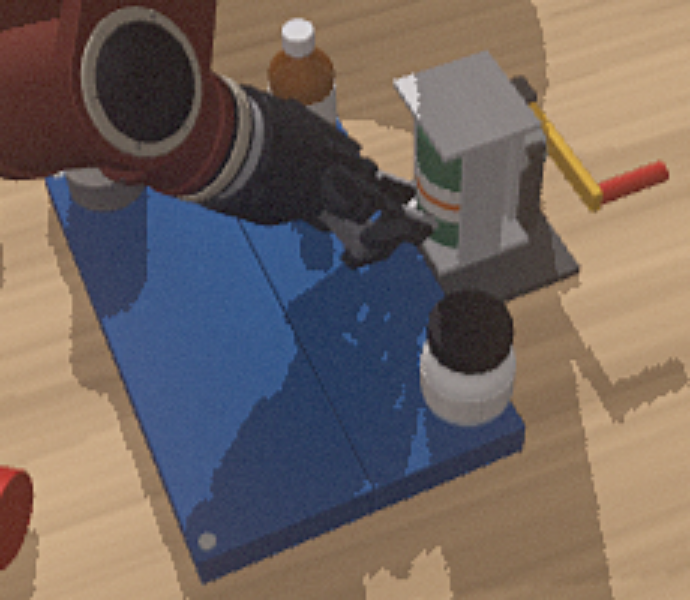

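View pics/w16.png

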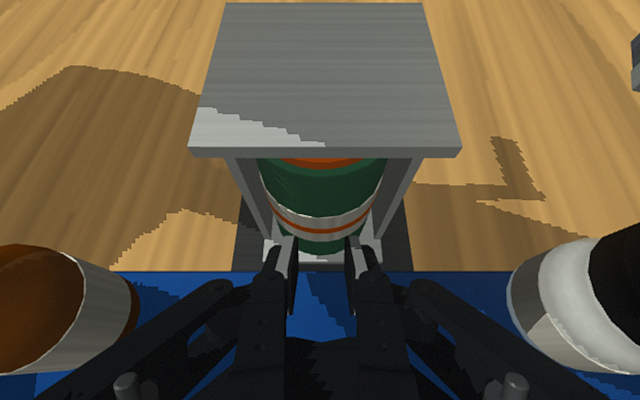

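```bash
python3 -m jog '{"offset":[[-0.002,0.04,0],[-0.002,0.04,0],[0,0,0]],"angular":[[0,0,0],[0,0,0],[0,0,0]],"jaw":[25,25,25]}'; python3 -m jog '{"offset":[[-0.002,0.03,0],[0,0,0]],"angular":[[0,0,0],[0,0,0]],"jaw":[25,25]}'
```

```text
time: 18.0
tool_pos: [0.5721, -0.0255, 0.0449]
tool_rot: [0.661, -0.291, 0.644, -0.254]
contact_force: [-2.5, -17.3, -1.8]
gripper_width: 0.292
time: 18.2
tool_pos: [0.5722, -0.0253, 0.0449]
tool_rot: [0.661, -0.291, 0.643, -0.255]
contact_force: [-3.7, -21.4, -0.8]
gripper_width: 0.298
```

```bash
python3 -m jog '{"offset":[[0,-0.15,0],[0.02,-0.4,0],[0.02,-0.4,0],[0.02,-0.4,0.3],[0,0,0.7],[0,0,0.8],[0,0,0.8],[0,0,0.8],[0,0,0.4],[0,0,0],[0,0,0]],"angular":[[0,0,0],[0,0,0],[0,0,0],[0,0,0],[-1,-0.06,0],[-1,-0.06,0],[-1,-0.06,0],[-1,-0.06,0],[-1,-0.06,0],[-1,-0.06,0],[-1,-0.06,0]],"jaw":[25,25,25,25,25,40,40,40,40,40,40]}'
python3 - <<'E'
from h import *
st()
sx=S2W([[1,0,0]])[0]-S2W([[0,0,0]])[0]
to(S2W([[.1,-.06,.11]])[0],Rtin(sx,0))
cv2.imwrite('pics/s17.png',cv2.resize(manip.grab_frame('scene')[130:330,190:420],None,fx=3,fy=3))
cv2.imwrite('pics/w17.png',manip.grab_frame('wrist'))
E
```

```text
time: 19.3
tool_pos: [0.5755, -0.0888, 0.2379]
tool_rot: [0.528, -0.501, 0.496, -0.474]
contact_force: [-0.3, 0.3, -0.8]
gripper_width: 0.467
t 19.3 q [-0.304  -0.0491  1.7043  0.0477  1.4973 -0.3664] p [ 0.5755 -0.0888  0.2379] loc [-0.089   0.0005  0.2379] F [-0.3  0.3 -0.8] w 39.9
[[ 0.0588  0.0038  0.9983]
 [-0.9971  0.0486  0.0585]
 [-0.0483 -0.9988  0.0067]]
shift [ 0.99  3.84 -2.56]
turn [-0.46  0.04 -0.01]
```

View pics/s17.png

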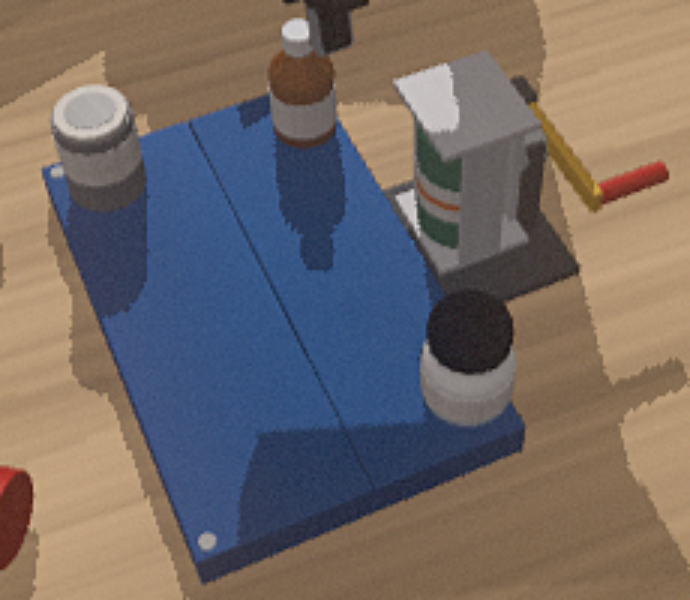

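View pics/w17.png

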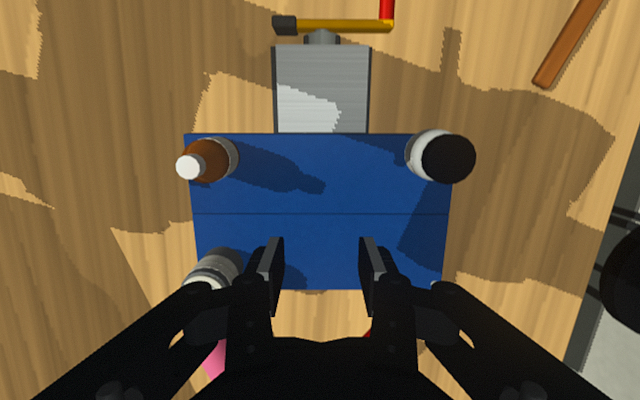

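```bash
python3 -m jog '{"offset":[[0.12,0.48,0],[0.12,0.48,0],[0.12,0.48,0],[0.12,0.48,0],[0.12,0.48,0],[0.12,0.48,0],[0.12,0.48,0],[0.15,0.48,0],[0,0,-0.7],[0,0,-0.7],[0,0,-0.6],[0,0,0]],"angular":[[-0.46,0.04,0],[0,0,0],[0,0,0],[0,0,0],[0,0,0],[0,0,0],[0,0,0],[0,0,0],[0,0,0],[0,0,0],[0,0,0],[0,0,0]],"jaw":[40,40,40,40,40,40,40,40,40,40,40,40]}'
python3 - <<'E'
from h import *
st()
sx=S2W([[1,0,0]])[0]-S2W([[0,0,0]])[0]
to(S2W([[.1,-.06,.062]])[0],Rtin(sx,0))
cv2.imwrite('pics/w18.png',manip.grab_frame('wrist'))
E
```

```text
time: 20.6
tool_pos: [0.6203, 0.103, 0.1284]
tool_rot: [-0.512, 0.517, -0.491, 0.479]
contact_force: [-0.4, -0.5, -0.3]
gripper_width: 0.468
t 20.6 q [ 0.0432  0.1532  1.6816  0.0072  1.3237 -0.0164] p [0.6203 0.103  0.1284] loc [ 0.0999 -0.0552  0.1284] F [-0.4 -0.5 -0.3] w 40.0
[[ 0.0577 -0.0172  0.9982]
 [-0.9983  0.0062  0.0578]
 [-0.0072 -0.9998 -0.0168]]
shift [ 0.1   0.01 -1.33]
turn [-0.06 -0.16 -0.  ]
```

View pics/w18.png

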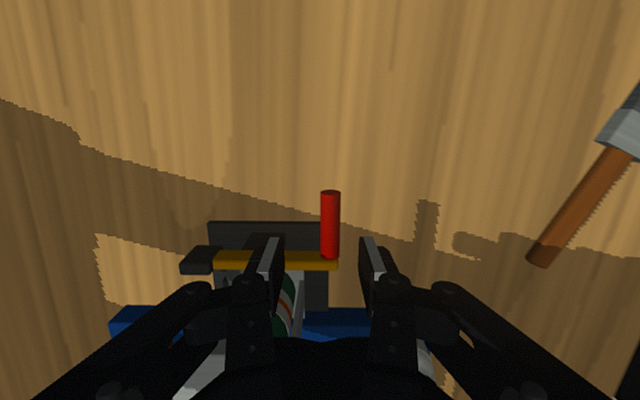

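```bash
python3 -m jog '{"offset":[[0.1,0,-0.3],[0,0,-0.4],[0,0,-0.4],[0,0,-0.23],[0,0,0],[0,0,0],[0,0,0],[0,0,0]],"angular":[[0,-0.15,0],[0,0,0],[0,0,0],[0,0,0],[0,0,0],[0,0,0],[0,0,0],[0,0,0]],"jaw":[40,40,40,40,40,0,0,0]}'
python3 -m jog '{"offset":[[0,0,0],[0,0,0]],"angular":[[0,0,0],[0,0,0]],"jaw":[0,0]}'
python3 - <<'E'
from h import *
st()
cv2.imwrite('pics/w19.png',manip.grab_frame('wrist'))
E
```

```text
time: 21.45
tool_pos: [0.6255, 0.1038, 0.0707]
tool_rot: [0.516, -0.514, 0.486, -0.484]
contact_force: [-17.8, -2.3, 12.1]
gripper_width: 0.138
time: 21.65
tool_pos: [0.6255, 0.1038, 0.0707]
tool_rot: [0.516, -0.513, 0.485, -0.484]
contact_force: [-16.6, -1.9, 12.8]
gripper_width: 0.131
t 21.65 q [ 0.0455  0.2174  1.713   0.0039  1.2098 -0.0157] p [0.6255 0.1038 0.0707] loc [ 0.1004 -0.0604  0.0707] F [-16.6  -1.9  12.8] w 11.2
[[ 0.0599  0.0013  0.9982]
 [-0.9982  0.0037  0.0599]
 [-0.0036 -1.      0.0015]]
```

View pics/w19.png

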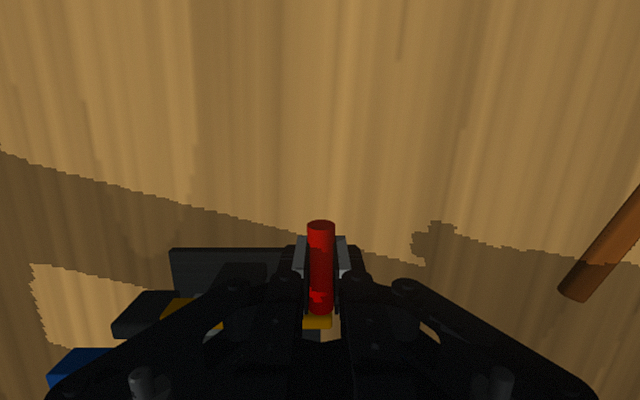

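```bash
python3 -m jog '{"offset":[[-0.04,0,0.06],[0,0,0]],"angular":[[0,0,0],[0,0,0]],"jaw":[0,0]}'; python3 -m jog '{"offset":[[-0.04,0,0.04],[0,0,0]],"angular":[[0,0,0],[0,0,0]],"jaw":[0,0]}'
```

```text
time: 21.9
tool_pos: [0.6254, 0.1038, 0.0725]
tool_rot: [0.518, -0.512, 0.484, -0.486]
contact_force: [-7.1, -2.4, 2.2]
gripper_width: 0.133
time: 22.1
tool_pos: [0.6254, 0.1038, 0.0743]
tool_rot: [0.519, -0.51, 0.483, -0.487]
contact_force: [-0.1, -3.0, -3.8]
gripper_width: 0.136
```

```bash
python3 -m jog '{"offset":[[-0.01,0,0.09],[-0.031,-0.002,0.154],[-0.05,-0.003,0.149],[-0.069,-0.004,0.141],[-0.087,-0.005,0.131],[-0.104,-0.006,0.118],[-0.118,-0.007,0.104],[-0.131,-0.007,0.087],[-0.141,-0.008,0.069],[-0.149,-0.008,0.05],[0,0,0]],"angular":[[0,0,0],[0,0,0],[0,0,0],[0,0,0],[0,0,0],[0,0,0],[0,0,0],[0,0,0],[0,0,0],[0,0,0],[0,0,0]],"jaw":[0,0,0,0,0,0,0,0,0,0,0]}'
python3 - <<'E'
from h import *
st()
cv2.imwrite('pics/s20.png',cv2.resize(manip.grab_frame('scene')[130:330,190:420],None,fx=3,fy=3))
E
```

```text
time: 23.2
tool_pos: [0.5859, 0.1017, 0.1347]
tool_rot: [0.523, -0.506, 0.479, -0.491]
contact_force: [6.6, -1.5, 4.8]
gripper_width: 0.13
t 23.2 q [ 0.0447  0.0414  1.7906  0.0045  1.2821 -0.0155] p [0.5859 0.1017 0.1347] loc [ 0.1006 -0.0208  0.1347] F [ 6.6 -1.5  4.8] w 11.1
[[ 0.0589  0.0273  0.9979]
 [-0.9983  0.0056  0.0588]
 [-0.0039 -0.9996  0.0276]]
```

View pics/s20.png

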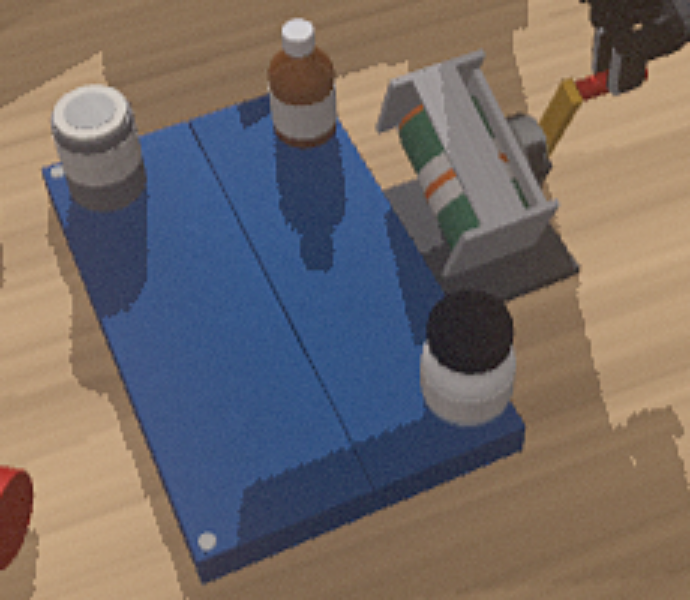

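The cage is about 70° over and the tin is held in it, seen in the crop at (435,165). The bar has crept towards the fingertips, so I regrip it deeper.

```bash
python3 -m jog '{"offset":[[0,0,0],[0,0,0],[0,0,0],[0,0,-0.15],[0,0,-0.15],[0,0,-0.1],[0,0,0]],"angular":[[0,0,0],[0,0,0],[0,-0.26,0],[0,0,0],[0,0,0],[0,0,0],[0,0,0]],"jaw":[32,32,32,32,32,32,32]}'
python3 - <<'E'
from h import *
st()
cv2.imwrite('pics/s21.png',cv2.resize(manip.grab_frame('scene')[130:230,320:450],None,fx=5,fy=5))
cv2.imwrite('pics/w21.png',manip.grab_frame('wrist'))
E
```

```text
time: 23.95
tool_pos: [0.5794, 0.1017, 0.1065]
tool_rot: [0.525, -0.505, 0.477, -0.493]
contact_force: [0.2, 0.8, -0.9]
gripper_width: 0.374
t 23.95 q [ 0.0456  0.052   1.8303  0.0036  1.2234 -0.015 ] p [0.5794 0.1017 0.1065] loc [ 0.1009 -0.0143  0.1065] F [ 0.2  0.8 -0.9] w 31.9
[[ 0.0594  0.0357  0.9976]
 [-0.9982  0.0051  0.0593]
 [-0.0029 -0.9993  0.0359]]
```

View pics/s21.png

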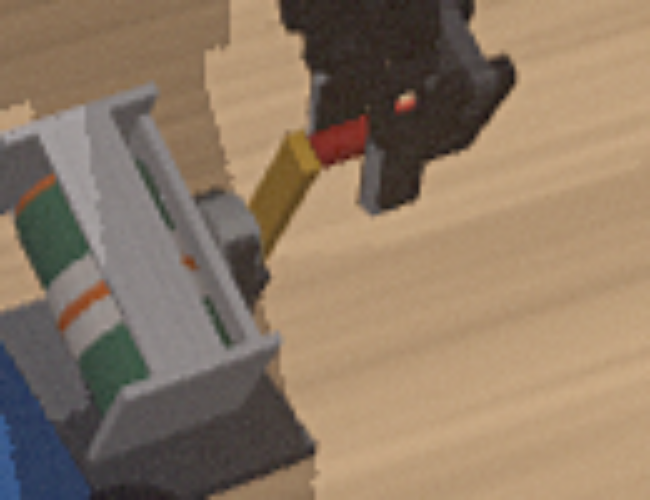

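View pics/w21.png

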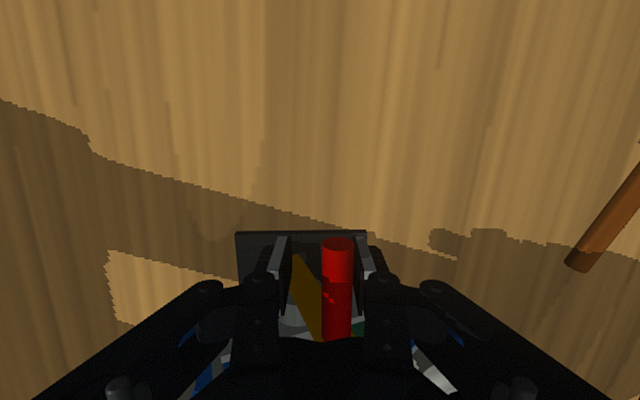

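```bash
python3 -m jog '{"offset":[[0.15,0.008,0.1],[0,0,0.05],[0,0,0],[0,0,0],[0,0,0],[-0.08,-0.004,0.03],[-0.154,-0.009,0.031],[-0.157,-0.009,0.01],[-0.157,-0.009,-0.01],[-0.154,-0.009,-0.031],[-0.149,-0.008,-0.05],[-0.141,-0.008,-0.069]],"angular":[[0,0.35,0],[0,0,0],[0,0,0],[0,0,0],[0,0,0],[0,0,0],[0,0,0],[0,0,0],[0,0,0],[0,0,0],[0,0,0],[0,0,0]],"jaw":[32,32,0,0,0,0,0,0,0,0,0,0]}'
python3 - <<'E'
from h import *
st()
cv2.imwrite('pics/s22.png',cv2.resize(manip.grab_frame('scene')[110:310,220:450],None,fx=3,fy=3))
E
```

```text
time: 25.25
tool_pos: [0.5463, 0.0997, 0.1198]
tool_rot: [0.522, -0.507, 0.48, -0.49]
contact_force: [2.9, 2.3, 19.1]
gripper_width: 0.139
t 25.25 q [ 0.0438 -0.0337  1.8924  0.0057  1.2583 -0.017 ] p [0.5463 0.0997 0.1198] loc [0.1009 0.0189 0.1198] F [ 2.9  2.3 19.1] w 11.9
[[ 0.0592  0.0243  0.998 ]
 [-0.9982  0.0065  0.059 ]
 [-0.005  -0.9997  0.0246]]
```

View pics/s22.png

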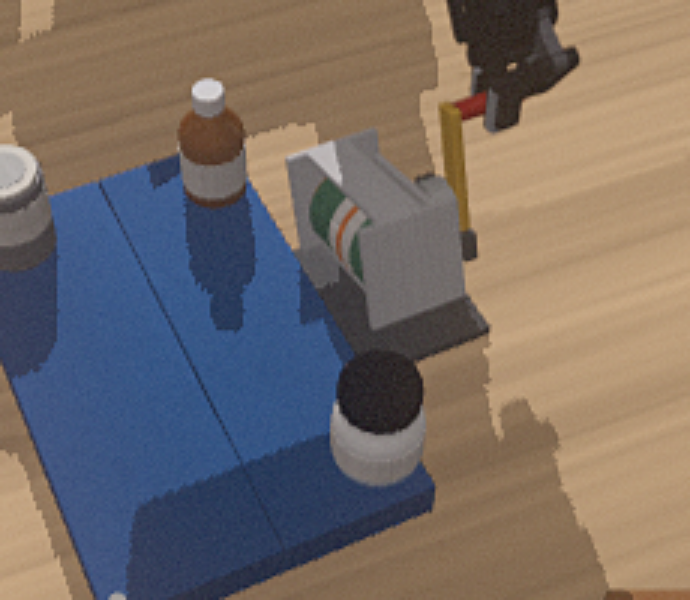

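```bash
python3 -m jog '{"offset":[[-0.131,-0.007,-0.07],[-0.118,-0.007,-0.09],[-0.104,-0.006,-0.11],[-0.087,-0.005,-0.131],[-0.069,-0.004,-0.141],[-0.05,-0.003,-0.149],[-0.031,-0.002,-0.154],[-0.01,0,-0.157],[0,0,-0.1],[0,0,0]],"angular":[[0,0,0],[0,0,0],[0,0,0],[0,0,0],[0,0,0],[0,0,0],[0,0,0],[0,0,0],[0,0,0],[0,0,0]],"jaw":[0,0,0,0,0,0,0,0,0,0]}'
python3 - <<'E'
from h import *
st()
cv2.imwrite('pics/s23.png',cv2.resize(manip.grab_frame('scene')[110:310,220:450],None,fx=3,fy=3))
E
```

```text
time: 26.3
tool_pos: [0.5055, 0.0974, 0.0553]
tool_rot: [0.515, -0.515, 0.487, -0.483]
contact_force: [-7.4, -2.3, 5.1]
gripper_width: 0.139
t 26.3 q [ 0.0432 -0.0276  2.0057  0.0048  1.1674 -0.0183] p [0.5055 0.0974 0.0553] loc [0.1009 0.0597 0.0553] F [-7.4 -2.3  5.1] w 11.9
[[ 0.0596 -0.0041  0.9982]
 [-0.9982  0.0042  0.0596]
 [-0.0045 -1.     -0.0038]]
```

View pics/s23.png

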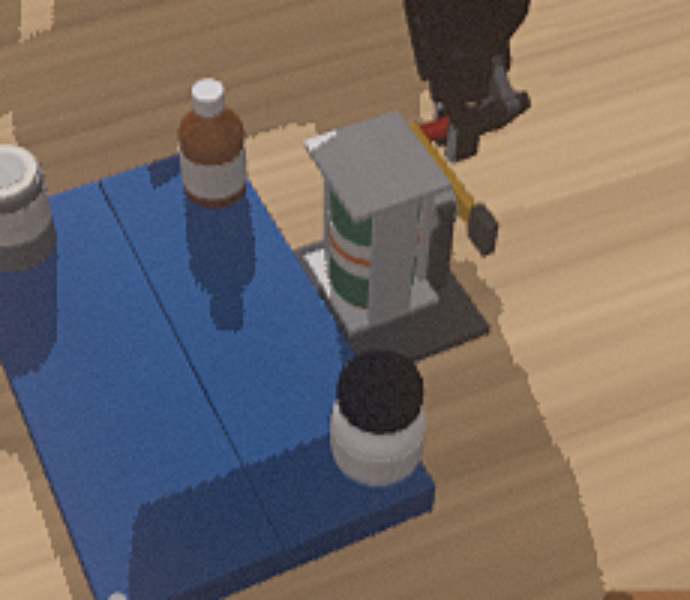

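The cage is upside down, with the tin's label stripes inverted and the handle on the near side. I press on to the stop and wait about 1.7 s.

```bash
python3 -m jog '{"offset":[[0.02,0,-0.1],[0.02,0,-0.1],[0,0,0],[0,0,0],[0,0,0],[0,0,0]],"angular":[[0,0,0],[0,0,0],[0,0,0],[0,0,0],[0,0,0],[0,0,0]],"jaw":[0,0,0,0,0,0]}'
python3 -m jog '{"offset":[[0.02,0,-0.06],[0,0,0],[0,0,0],[0,0,0],[0,0,0],[0,0,0],[0,0,0],[0,0,0],[0,0,0],[0,0,0]],"angular":[[0,0,0],[0,0,0],[0,0,0],[0,0,0],[0,0,0],[0,0,0],[0,0,0],[0,0,0],[0,0,0],[0,0,0]],"jaw":[0,0,0,0,0,0,0,0,0,0]}'
python3 - <<'E'
from h import *
st()
cv2.imwrite('pics/s24.png',cv2.resize(manip.grab_frame('scene')[110:310,220:450],None,fx=3,fy=3))
cv2.imwrite('pics/w24.png',manip.grab_frame('wrist'))
E
```

```text
time: 26.95
tool_pos: [0.5055, 0.0974, 0.0537]
tool_rot: [-0.512, 0.518, -0.489, 0.48]
contact_force: [-46.4, -5.0, 64.1]
gripper_width: 0.141
time: 27.95
tool_pos: [0.5055, 0.0974, 0.0535]
tool_rot: [-0.511, 0.519, -0.49, 0.479]
contact_force: [-60.0, -6.8, 85.2]
gripper_width: 0.139
t 27.95 q [ 0.044  -0.0138  1.9957  0.0035  1.18   -0.0186] p [0.5055 0.0974 0.0535] loc [0.1009 0.0597 0.0535] F [-60.   -6.8  85.2] w 11.9
[[ 0.0612 -0.0204  0.9979]
 [-0.9981  0.0024  0.0612]
 [-0.0036 -0.9998 -0.0203]]
```

View pics/s24.png

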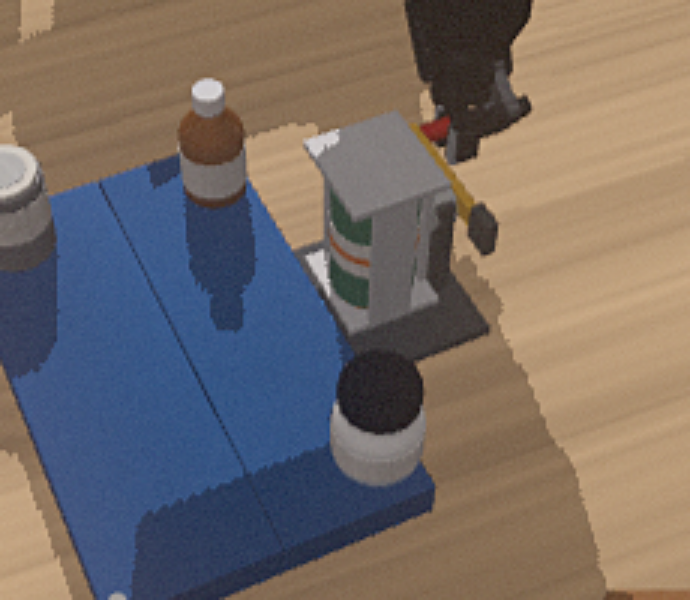

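View pics/w24.png

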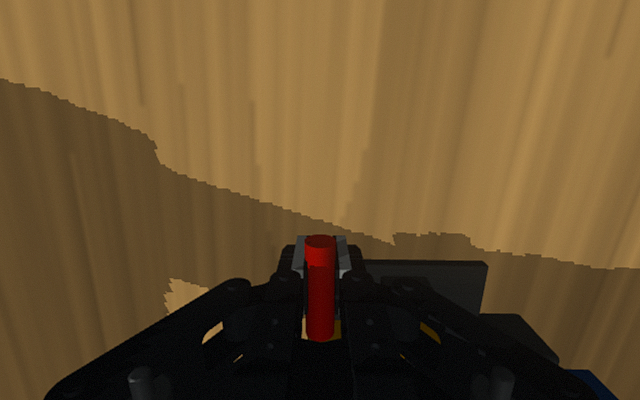

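At the stop, but the force is too high, so I relieve it at once.

```bash
python3 -m jog '{"offset":[[-0.06,0,0.2],[-0.01,0,0.03],[0,0,0]],"angular":[[0,0,0],[0,0,0],[0,0,0]],"jaw":[0,0,0]}'
```

```text
time: 28.35
tool_pos: [0.5054, 0.0974, 0.0543]
tool_rot: [0.515, -0.514, 0.487, -0.483]
contact_force: [-8.5, -2.1, 6.3]
gripper_width: 0.136
```

```bash
python3 -m jog '{"offset":[[0.01,0,0.18],[0.031,0.002,0.154],[0.05,0.003,0.149],[0.069,0.004,0.141],[0.087,0.005,0.131],[0.104,0.006,0.118],[0.118,0.007,0.104],[0.131,0.007,0.087],[0.141,0.008,0.069],[0.149,0.008,0.05]],"angular":[[0,0,0],[0,0,0],[0,0,0],[0,0,0],[0,0,0],[0,0,0],[0,0,0],[0,0,0],[0,0,0],[0,0,0]],"jaw":[0,0,0,0,0,0,0,0,0,0]}'
python3 - <<'E'
from h import *
st()
cv2.imwrite('pics/s25.png',cv2.resize(manip.grab_frame('scene')[110:310,220:450],None,fx=3,fy=3))
E
```

```text
time: 29.35
tool_pos: [0.5509, 0.1001, 0.1194]
tool_rot: [0.515, -0.515, 0.487, -0.483]
contact_force: [-17.4, -2.6, 19.9]
gripper_width: 0.138
t 29.35 q [ 0.0446 -0.0032  1.863   0.0045  1.2858 -0.0165] p [0.5509 0.1001 0.1194] loc [0.101  0.0142 0.1194] F [-17.4  -2.6  19.9] w 11.8
[[ 0.0598 -0.0042  0.9982]
 [-0.9982  0.0042  0.0598]
 [-0.0044 -1.     -0.0039]]
```

View pics/s25.png

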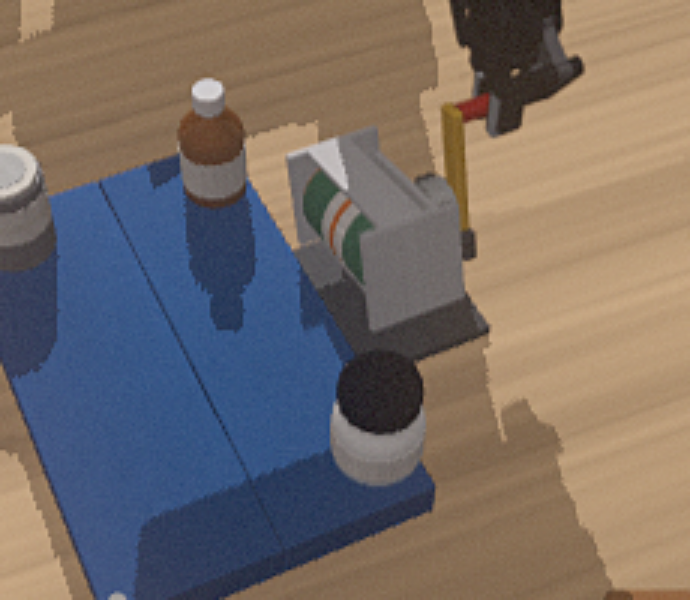

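```bash
python3 -m jog '{"offset":[[0.154,0.009,0.031],[0.157,0.009,0.01],[0.157,0.009,-0.01],[0.154,0.009,-0.031],[0.149,0.008,-0.05],[0.141,0.008,-0.069],[0.131,0.007,-0.087],[0.118,0.007,-0.104],[0.104,0.006,-0.118],[0.087,0.005,-0.131]],"angular":[[0,0,0],[0,0,0],[0,0,0],[0,0,0],[0,0,0],[0,0,0],[0,0,0],[0,0,0],[0,0,0],[0,0,0]],"jaw":[0,0,0,0,0,0,0,0,0,0]}'
python3 - <<'E'
from h import *
st()
E
```

```text
time: 30.4
tool_pos: [0.6202, 0.1041, 0.0891]
tool_rot: [0.516, -0.513, 0.486, -0.484]
contact_force: [-11.2, -1.5, 7.9]
gripper_width: 0.143
t 30.4 q [ 0.0458  0.1851  1.7165  0.0055  1.2396 -0.0155] p [0.6202 0.1041 0.0891] loc [ 0.101  -0.0552  0.0891] F [-11.2  -1.5   7.9] w 12.3
[[ 0.0594  0.0002  0.9982]
 [-0.9982  0.0052  0.0594]
 [-0.0052 -1.      0.0005]]
```

```bash
python3 -m jog '{"offset":[[0.04,0.002,-0.12],[0.025,0.002,-0.14],[0.01,0,-0.15],[0,0,-0.08],[0,0,0]],"angular":[[0,0,0],[0,0,0],[0,0,0],[0,0,0],[0,0,0]],"jaw":[0,0,0,0,0]}'
```

```text
time: 30.9
tool_pos: [0.6253, 0.1045, 0.0641]
tool_rot: [0.517, -0.512, 0.485, -0.485]
contact_force: [-4.3, -0.5, 3.0]
gripper_width: 0.141
```

```bash
python3 -m jog '{"offset":[[0,0,-0.06],[0,0,0]],"angular":[[0,0,0],[0,0,0]],"jaw":[0,0]}'
```

```text
time: 31.1
tool_pos: [0.6253, 0.1044, 0.0624]
tool_rot: [0.517, -0.512, 0.485, -0.485]
contact_force: [-6.9, -0.4, 10.2]
gripper_width: 0.141
```

```bash
python3 -m jog '{"offset":[[0,0,-0.06],[0,0,0]],"angular":[[0,0,0],[0,0,0]],"jaw":[0,0]}'
python3 -m jog '{"offset":[[0,0,-0.03],[0,0,0]],"angular":[[0,0,0],[0,0,0]],"jaw":[0,0]}'
```

```text
time: 31.3
tool_pos: [0.6254, 0.1044, 0.0622]
tool_rot: [0.517, -0.513, 0.485, -0.484]
contact_force: [-15.7, -1.8, 24.1]
gripper_width: 0.141
time: 31.5
tool_pos: [0.6254, 0.1045, 0.0622]
tool_rot: [0.517, -0.513, 0.485, -0.484]
contact_force: [-19.1, -2.8, 30.5]
gripper_width: 0.139
```

```bash
python3 -m jog '{"offset":[[-0.03,0,0.07],[0,0,0],[0,0,0],[0,0,0],[0,0,0],[0,0,0.3],[0,0,0.5],[0,0,0.7],[0,0,0.8],[0,0,0.8],[0,0.3,0.3]],"angular":[[0,0,0],[0,0,0],[0,0,0],[0,0,0],[0,0,0],[0,0,0],[0,0,0],[0,0,0],[0,0,0],[0,0,0],[0,0,0]],"jaw":[0,40,40,40,40,40,40,40,40,40,40]}'
python3 - <<'E'
from h import *
st()
cv2.imwrite('pics/s26.png',cv2.resize(manip.grab_frame('scene')[130:330,190:420],None,fx=3,fy=3,interpolation=cv2.INTER_CUBIC))
cv2.imwrite('pics/t26.png',cv2.resize(manip.grab_frame('top')[125:295,235:425],None,fx=3.5,fy=3.5,interpolation=cv2.INTER_CUBIC))
E
```

```text
time: 32.6
tool_pos: [0.6248, 0.1186, 0.2346]
tool_rot: [0.518, -0.51, 0.484, -0.487]
contact_force: [-0.4, 0.1, 1.0]
gripper_width: 0.467
t 32.6 q [0.0686 0.0681 1.5913 0.0046 1.4698 0.0108] p [0.6248 0.1186 0.2346] loc [ 0.1152 -0.0606  0.2346] F [-0.4  0.1  1. ] w 39.9
[[ 0.0573  0.0119  0.9983]
 [-0.9983  0.0054  0.0573]
 [-0.0047 -0.9999  0.0122]]
```

View pics/s26.png

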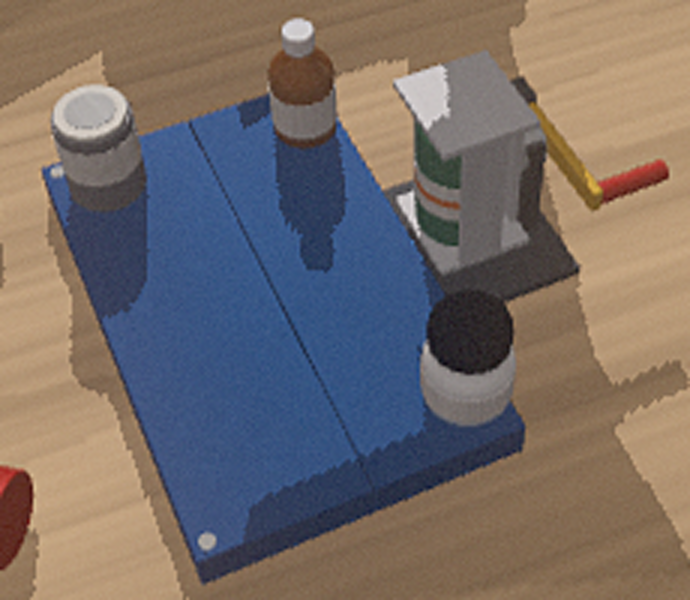

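View pics/t26.png

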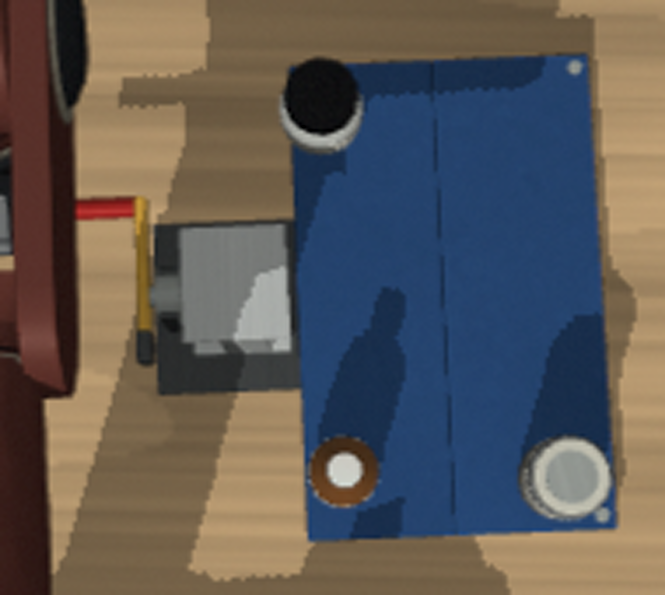

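The views match those from before the flip: tin upright in the cage at scene crop (438,200), handle back at the far side, bystanders unmoved, robot clear. I hand in.

```bash
python3 -m jog '{"offset":[[0,0,0.2],[0,0,0],[0,0,0]],"angular":[[0,0,0],[0,0,0],[0,0,0]],"jaw":[40,40,40]}'
python3 -c "
from plant import manip
print(manip.state()['contact_force']); print(manip.job_done())"
```

```text
time: 33.0
tool_pos: [0.6216, 0.119, 0.2357]
tool_rot: [0.516, -0.513, 0.486, -0.484]
contact_force: [-0.9, 0.1, -0.8]
gripper_width: 0.472
[-0.85655246  0.08951577 -0.78369427]
the job is handed in; nothing more can be done
None
```

The job is done and handed in at 33.0 s of the 72 s allowed. No verdict was reported.

**What I did, in order:**
1. Pressed the handle down to bring the cage upright, to its hard stop (28 N).
2. Picked up the green tin, turned it lid up, stood it on the deck and let go. It stood by itself.
3. Gripped it again, slid it into the mouth, then pushed it low until it met the back stop (21 N).
4. Cranked the cage over to the upside-down stop and held it there about 2 s.
5. Cranked it back to the upright stop (30 N) and moved the arm clear.

**Last checks:**
- The tin stands upright in the cage.
- The handle is back where it was before the flip.
- The jar, hardener and grey tin are where they started.
- The robot is touching nothing (about 1 N read).

**What did not go cleanly:**
- **Force peak:** pressing at the upside-down stop took the wrist to about 104 N, close to the 120 N limit. I backed it off at the end of the hold; it was rising through that second.
- **Slipping grip:** the handle crept towards the fingertips on the way over, so I regripped it at about 70°.
- **Tin position:** after the flip the tin looks about 2 mm nearer the mouth than when I pushed it home. I did not push it in again.

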